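# Change over the counter display in a party shop

### The job

Fold out the red hook on the counter pegboard and hang the sample pack on it by its slot, off the lid of the display case. Then raise the case's yellow lid to 75 degrees from closed and leave it there, stand all the confetti tubs from the blue mat upright in the case, put the sample pack upright in the middle of the cleared mat, and at last fold the empty hook flat against its board again. Keep the sample pack upright throughout and leave everything else on the counter alone.

Things in the scene. Friction and masses are not known exactly. Their poses are not given: they have to be found in the camera images.
- case: display case fixed to the counter: open box with clear walls and blue rims, 200 mm deep (its x axis, which points away from the robot at yaw 0) x 280 mm wide (its y axis) x 60 mm high, walls and floor 5 mm thick; origin at the centre of its underside, on the counter. Its yellow lid is hinged along the far (+x) rim.
- lid (a joint): opening angle of the case's yellow lid, rad: 0 closed (level), 1.309 = 75 degrees, 1.9 the stop. The lid is 200 x 280 x 8 mm, lies 60 to 68 mm above the counter when shut, and has a stiff hinge: it stays at any angle, and takes about 3 to 5 N at the bar to move.
- lid_bar (a point): middle of the black round handle bar on top of the lid (10 mm thick, 100 mm long along the case's y axis, on a post at each end; its centre line 35 mm above the lid's top face, 25 mm in from the lid's front edge, 175 mm from the hinge along the lid and 43 mm off the hinge plane). As the lid opens the bar rises and moves away from the robot on a circle about lid_hinge.
- lid_hinge (a point): middle of the lid's hinge line, which runs along the case's y axis, 60 mm above the counter and 100 mm behind the case's centre; does not move
- hook (a joint): angle of the red folding hook, rad: 0 folded flat along the board, 1.571 (stop) folded out square to the board. It turns about an upright axis, and its friction (about 1 N at the tip) keeps it where it is left.
- hook_tip (a point): centre of the 16 mm ball at the free end of the red hook. The hook is a straight level round bar, 10 mm thick, from the pivot to this ball, 115 mm long, 200 mm above the counter.
- hook_pivot (a point): on the hook's upright pivot axis, 200 mm above the counter; axes of the board: at joint 0 the hook points along +y, at 1.571 along -x (towards the robot's side). The white pegboard, 300 mm wide (y -120 to 180 mm), 12 mm thick, has its front face 25 mm behind the pivot (+x), its top at 170 mm; only the pivot's 30 mm square bracket (to 190 mm) and 18 mm pin (to 210 mm) rise higher.
- sample_c (a point): sample pack, its centre, 70 mm above its underside, which is also the middle of its hang slot: a red box 64 mm (its x) x 90 mm (its y) x 50 mm high, from which a green card 10 mm thick (x) and 90 mm wide (y) stands up to 140 mm above the underside. The slot goes through the card along x: 44 mm wide (y), from 50 to 90 mm above the underside; the solid strip over it, 90 to 140 mm, is the grip. It starts upright on the closed lid. About 180 g.
- mat: dark blue felt mat fixed to the counter, 240 mm (x) x 220 mm (y), 3 mm thick; origin at the centre of its underside
- tub0_c (a point): centre of the red confetti tub with a white cap (25 mm above its underside): round, 56 mm across, 50 mm high, upright, about 120 g; it starts on the mat, or is absent
- tub1_c (a point): centre of the orange confetti tub with a white cap (25 mm above its underside): round, 56 mm across, 50 mm high, upright, about 120 g; it starts on the mat, or is absent
- tub2_c (a point): centre of the green confetti tub with a white cap (25 mm above its underside): round, 56 mm across, 50 mm high, upright, about 120 g; it starts on the mat, or is absent
- tub3_c (a point): centre of the yellow confetti tub with a white cap (25 mm above its underside): round, 56 mm across, 50 mm high, upright, about 120 g; it starts on the mat, or is absent
- cups: bystander: stack of blue paper cups, 76 mm wide, 110 mm tall; origin at its underside. Leave alone.
- glitter: bystander: jar with a red cap, 54 mm wide, 85 mm tall; origin at its underside. Leave alone.
- taper: bystander: black tape dispenser, 120 x 50 x 66 mm; origin at its underside. Leave alone.
- plates: bystander: stack of blue plates, 150 mm across, 30 mm high; origin at its underside. Leave alone.
- candles: bystander: flat orange box of candles, 60 x 110 x 25 mm; origin at its underside. Leave alone.
Things that resemble listed ones, but are neither listed nor needed, are in the scene too. Leave any purple look-alike of the part that bears tub3_c alone. Leave any pink look-alike of the part that bears tub0_c alone.

How it is judged (in metres and radians):
On the way, in this order (a step that is already met when the one before it is completed fails the run):
1. the hook is folded out (value of joint hook above 1.35 rad), for 0.2 s.
2. the sample pack hangs on the folded-out hook by its slot, let go (value of joint hook above 1.2 rad and horizontal distance between sample_c and hook_pivot below 0.125 m and height (world z) of sample_c between 0.165 and 0.205 m and contact force between sample and hook above 0.5 N and contact force between sample and the fingers below 0.05 N), for 0.3 s.
3. the lid stands at 75 degrees, within 7, untouched (value of joint lid between 1.187 and 1.431 rad and contact force between lid and the fingers below 0.05 N), for 0.3 s.
4. all tubs stand in the case (x of tub0_c in the frame of case between -0.095 and 0.095 m and y of tub0_c in the frame of case between -0.135 and 0.135 m and z of each of tub0_c, tub1_c, tub2_c, tub3_c in the frame of case below 0.045 m and angle between each of tub0_c, tub1_c, tub2_c, tub3_c's own z axis and vertical below 0.26 rad and x of tub1_c in the frame of case between -0.095 and 0.095 m and y of tub1_c in the frame of case between -0.135 and 0.135 m and x of tub2_c in the frame of case between -0.095 and 0.095 m and y of tub2_c in the frame of case between -0.135 and 0.135 m and x of tub3_c in the frame of case between -0.095 and 0.095 m and y of tub3_c in the frame of case between -0.135 and 0.135 m), for 0.2 s.
5. the sample pack stands on the mat, let go (horizontal distance between sample_c and mat below 0.05 m and height (world z) of sample_c below 0.085 m and angle between sample_c's own z axis and vertical below 0.15 rad and contact force between sample and the fingers below 0.05 N), for 0.2 s.
6. the empty hook is folded flat (value of joint hook below 0.15 rad), for 0.2 s.
At the end, for the whole second after the job is handed in: The lid stands at 75 degrees (68 to 82); every tub stands upright (within 15 degrees) on the floor of the case; the sample pack stands upright, let go and at rest on the mat, its centre within 50 mm of the mat's middle; the hook is folded to within 0.15 rad of flat (all of step 4 and all of step 5 and value of joint lid between 1.187 and 1.431 rad and value of joint hook below 0.15 rad and linear speed of sample below 0.02 m/s); the robot touches nothing.
It fails at once if a bystander is moved by more than 30 mm (distance of any of cups, glitter, taper, plates, candles from where it was at the start of the episode above 0.03 m).
It fails at once if the sample pack is tipped by more than 40 degrees (angle between sample_c's own z axis and vertical above 0.7 rad).
Of tub0, tub1, tub2, tub3 only 2 to 4 are there at a start; the rules pass over those that are not, and their reading is None.
At some moment in a run one of tub0, tub1, tub2, tub3 may be knocked a few centimetres aside while the robot is not near it.
It also fails if it takes over 210 s, if anything falls off the work surface, if the arm or the gripper's body presses on something with over 40 N, if the wrist force passes 120 N, or if a joint passes its speed limit or range.

### The arm

A 6-joint arm with a two-finger parallel gripper is mounted at the origin on the work surface. World frame = base frame: x ahead of the robot, y to its left, z up, the work surface at z = 0. Lengths are in m, angles in degrees, forces in N, time in s.
With the tool pointing down it reaches from about 0.275 to 0.725 m from the base axis. Payload 5.6 kg.
Tool frame: the origin (TCP) lies between the finger pads; the fingertips stand arm.finger_overhang ahead of it and the grasp point (between the pads) lies 3 mm ahead of it (arm.finger_overhang is the distance from the TCP to the fingertips, in m); z points along the fingers, y is the line along which they close (so a half turn about z gives the same grasp; the last joint's range is limited). The gripper opens to 85 mm and grips with 20 to 120 N. Pads are 22 mm wide; open, the fingers measure 114 mm over their backs; the gripper's body (76 mm by 85 mm) begins 54 mm behind the grasp point. The pads swing forward as they close: fully open they stand 13 mm farther back than shut.
Start: joints at [79.332, 14.616, 6.199, 0, -81.583, -16.306], TCP at [0.249, 0.49, 0.253] pointing down, gripper open.
Joint ranges: [-168.99, 168.99], [-69.2, 112.95], [-62.41, 85.93], [-164.36, 98.24], [-168.68, -3.75], [-174.98, 174.98]. Speed limits (degrees/s): [147.25, 147.25, 180, 180, 180, 180].

### API

Orientations are given as [roll, pitch, yaw] about the fixed x, y, z axes, in that order (R = Rz(yaw) Ry(pitch) Rx(roll)).
In Python, from cell import arm gives the robot as it stands.
- The arm moves only by the tool move_arm, never from a script. Its argument "steps" is a list that holds one entry, the list of rows, each a list of 4 numbers: the shift along the tool's x, y, z in cm, then the turn about the tool's z in degrees. A call has 1 to 12 rows; each row shifts and turns the commanded pose from where the row before left it, along the tool's axes as they then stand; what a row does not reach is not made up. A row lasts 1/12 s, in which the tool goes at most 41.7 mm and 7.16 degrees, less where a joint would pass 70% of its speed; a pose out of reach is approached as far as the arm can. A call is refused whole if a number of a shift passes 4.17 or a number of a turn 7.16, either way. A call with a gripper value outside its range is refused whole. "grip" is the gripper's target within -1 to 1 (fully open at 1, half-way at 0, shut at -1), set as the call begins (left out, the last holds). The fingers move at their own pace and stop on an object; "squeeze" is the grip in N (left out, the last holds). Time passes only in rows, so rows that do not move let the fingers close. It gives the time, the measured TCP pose, the force, the opening and the grip force at its end, in the units of the state.
- arm.sense(): the state, without advancing time (a new reading comes with each control period).
- arm.grab_frame(name): name is "scene" or "top" or "wrist"; returns a dict with "img" (400x640x3 uint8, red, green, blue), "range_z" (400x640 float32, m along the optical axis (not along the pixel's ray), 0 where there is no reading), "camera_matrix" (3x3 intrinsics, pixels), "cam_to_world" (4x4, takes a point from camera to world coordinates). Camera axes: x right, y down, z forward; pixel columns grow to the right and rows downward; lengths in m; the calibration is good to about 2 mm. The wrist camera is an equidistant fisheye: a pixel r from the principal point sees the ray r / f radians off the axis. A picture is of the moment at which its call begins.
- arm.sign_off(): hands the job in; it is judged then, once.
The state is a dict: "t": time; "joint_pos": joint angles; "qvel": joint speeds; "joint_torque": joint torques, N m; "position": TCP position; "eef_rot": TCP orientation; "contact_force": force on the tool from outside, world axes, zero at the start; "wrist_torque": the same for the moment, N m; "gripper_width": finger opening in m; "finger_force": force on a finger pad.
Only numpy, scipy, OpenCV 4.12 (cv2) and the standard library are available. Lean on these libraries where they do the work, as an engineer would, in place of code of your own. Each camera call takes 0.05 s, during which the arm holds its last target. There are 200 camera calls.

## Working session

There is one attempt and no reset: what is moved stays moved. The work goes in short steps, Python scripts to look and compute and a tool call to move; the robot and the scene stay as the last step left them, time stands still between calls to the robot, and variables do not carry over. Pictures are saved under pics/ and viewed, at most 14 in all, crops included, and the job is handed in when it is done.

Besides the shell and the picture viewer there is one more tool, called after "Emit:" by a JSON object that holds its "op" and its "data", one argument or row to a line. move_arm: Moves the arm, as the interface text tells. Its arguments: {"type":"object","properties":{"steps":{"type":"array","items":{"type":"array","items":{"type":"array","items":{"type":"number"}}}},"grip":{"type":"number"},"squeeze":{"type":"number"}},"required":["steps"]}

```bash
ls; mkdir -p pics; cat > h.py <<'E'
import numpy as np, cv2
from cell import arm
def grab(n):
    f=arm.grab_frame(n); np.savez('%s.npz'%n,**f); return f
def save(f,name): cv2.imwrite('pics/'+name,f['img'][:,:,::-1])
def cloud(f):
    K=f['camera_matrix'];z=f['range_z'];v,u=np.mgrid[0:400,0:640]
    P=np.stack([(u-K[0,2])/K[0,0]*z,(v-K[1,2])/K[1,1]*z,z],-1)
    T=f['cam_to_world'];W=P@T[:3,:3].T+T[:3,3];W[z==0]=np.nan;return W
E
python3 - <<'E'
from h import *
for n in('scene','top'): save(grab(n),n+'0.png')
s=arm.sense();print(s,arm.finger_overhang)
E
```

```text
pics
{'t': 0.1, 'joint_pos': array([ 7.93320719e+01,  1.46491169e+01,  6.13798222e+00, -2.33331682e-02,
       -8.15857889e+01, -1.63057833e+01]), 'qvel': array([ 0.02765335, -0.06135348,  0.07503352,  0.09467555, -0.06308363,
       -0.12449254]), 'joint_torque': array([-2.71183992e-03, -3.87601626e+01,  2.38471055e+01,  5.37784651e+00,
       -3.80143407e-03,  4.02239468e-07]), 'position': array([0.24924314, 0.48981244, 0.25249275]), 'eef_rot': array([ 1.79900495e+02, -5.06478177e-03, -2.69771408e+01]), 'contact_force': array([-0.47147897,  0.69719718,  0.10431703]), 'wrist_torque': array([-0.02147867, -0.03395868,  0.01779692]), 'finger_force': 0.0, 'gripper_width': 0.08543555647120193} 0.022
```

View pics/scene0.png

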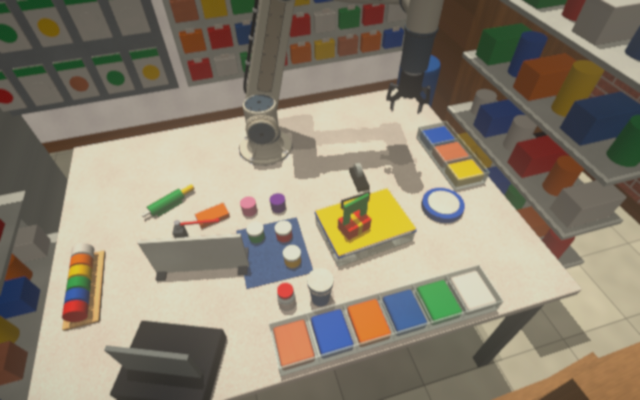

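View pics/top0.png

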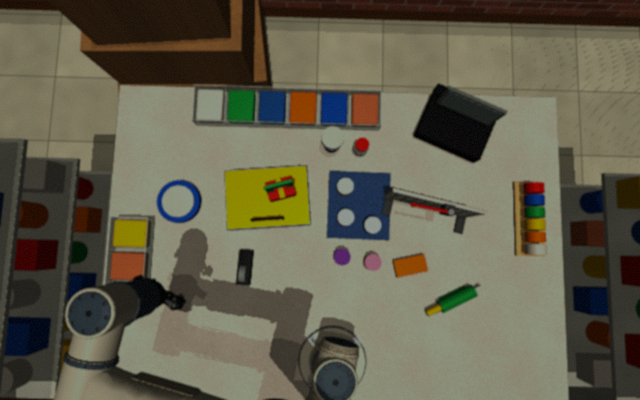

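Scene: yellow-lid case on the left (top ~(268,197)) with sample on it at (282,187); mat at (358,205) with three tubs at (345,185), (345,217), (372,224); pegboard right, (385,190)-(484,213), with red hook in front.

```bash
cat > m.py <<'E'
from h import *
f=dict(np.load('top.npz'));W=cloud(f);I=f['img'];hsv=cv2.cvtColor(I,cv2.COLOR_RGB2HSV).astype(int);H,S,V=[hsv[...,i] for i in range(3)]
def box(m,name):
    p=W[m][:,:2].astype(np.float32);p=p[~np.isnan(p[:,0])]
    (c,s,a)=cv2.minAreaRect(p);print(name,len(p),np.round(c,4),np.round(s,4),round(a,2),'z',np.round(np.nanpercentile(W[m][:,2],[5,50,95]),3),'mean',p.mean(0).round(4))
R=np.zeros(H.shape,bool)
def reg(u0,u1,v0,v1):
    r=R.copy();r[v0:v1,u0:u1]=1;return r
z=W[...,2]
box(reg(215,320,155,240)&(abs(z-.068)<.008)&(H>20)&(H<35)&(S>120),'lid')
box(reg(320,395,160,250)&(abs(H-110)<15)&(S>90)&(z<.012),'mat')
for u,v in((345,185),(345,217),(372,224),(341,255),(372,261)):
    box(reg(u-14,u+14,v-14,v+14)&(abs(z-.05)<.012),'tub')
box(reg(255,305,170,205)&(z>.19),'card')
box(reg(255,305,170,205)&(z>.10)&(z<.13),'box')
box(reg(240,300,205,230)&(z>.09),'bar')
box(reg(380,490,180,235)&(z>.16)&(z<.18)&(S<60),'board')
box(reg(380,490,180,235)&((H<8)|(H>172))&(S>110)&(z>.12),'hook')
box(reg(380,490,180,235)&(z>.183),'hook z')
p=W[reg(380,490,180,235)&(z>.183)];print(p[np.argsort(p[:,1])][::6].round(3))
for u,v,n in((331,139,'cups'),(361,146,'glit'),(179,201,'plate'),(245,266,'tape'),(410,265,'candles')):
    box(reg(u-28,u+28,v-24,v+24)&(z>.018),n)
E
python3 m.py; python3 -c "
import cv2;i=cv2.imread('pics/top0.png')[150:280,220:500];cv2.imwrite('pics/t1.png',cv2.resize(i,None,fx=2.8,fy=2.8,interpolation=2))"
```

```text
lid 4098 [0.5441 0.2358] [0.2008 0.2792] 5.17 z [0.063 0.068 0.072] mean [0.5399 0.2416]
mat 2938 [ 0.5312 -0.0818] [0.2138 0.2335] 89.14 z [-0.002  0.003  0.008] mean [ 0.5335 -0.0819]
tub 218 [ 0.5921 -0.029 ] [0.0538 0.056 ] 47.65 z [0.047 0.053 0.058] mean [ 0.5914 -0.0288]
tub 219 [ 0.4845 -0.0317] [0.0512 0.0547] 0.88 z [0.048 0.053 0.057] mean [ 0.4845 -0.032 ]
tub 228 [ 0.4616 -0.1239] [0.0546 0.0548] 1.21 z [0.048 0.053 0.058] mean [ 0.4602 -0.1237]
tub 223 [ 0.3511 -0.0225] [0.0536 0.051 ] 1.17 z [0.046 0.05  0.055] mean [ 0.3505 -0.0225]
tub 230 [ 0.3339 -0.126 ] [0.0533 0.0535] 1.01 z [0.045 0.05  0.054] mean [ 0.3348 -0.1266]
card 120 [0.5691 0.1885] [0.0105 0.0886] 16.47 z [0.192 0.206 0.21 ] mean [0.5683 0.1885]
box 377 [0.5694 0.1881] [0.065 0.09 ] 17.07 z [0.112 0.117 0.122] mean [0.5638 0.186 ]
bar 103 [0.4693 0.2287] [0.0099 0.1082] 5.61 z [0.102 0.106 0.111] mean [0.4691 0.2291]
board 389 [ 0.5207 -0.312 ] [0.2973 0.0418] 77.73 z [0.164 0.17  0.174] mean [ 0.5345 -0.3132]
hook 146 [ 0.5117 -0.2776] [0.1167 0.0193] 80.14 z [0.177 0.204 0.209] mean [ 0.5082 -0.2793]
[... 770 characters left out ...]
[ 0.509 -0.262  0.207]
 [ 0.512 -0.257  0.205]
 [ 0.512 -0.251  0.204]
 [ 0.512 -0.246  0.2  ]
 [ 0.518 -0.239  0.203]
 [ 0.521 -0.234  0.2  ]
 [ 0.521 -0.229  0.205]
 [ 0.524 -0.226  0.205]
 [ 0.52  -0.222  0.209]
 [ 0.515 -0.219  0.199]]
cups 1192 [0.7762 0.0231] [0.1439 0.1962] 0.76 z [0.029 0.053 0.114] mean [0.7834 0.0163]
glit 745 [ 0.7631 -0.0656] [0.1198 0.1707] 3.23 z [0.025 0.064 0.114] mean [ 0.7628 -0.0524]
plate 1479 [0.5244 0.5582] [0.1477 0.17  ] 5.66 z [0.024 0.03  0.035] mean [0.5251 0.5474]
tape 463 [0.306  0.3091] [0.05   0.1193] 87.25 z [0.019 0.023 0.064] mean [0.3056 0.3076]
candles 567 [ 0.3263 -0.2597] [0.0605 0.1103] 13.19 z [0.02  0.025 0.03 ] mean [ 0.3262 -0.2591]
```

View pics/t1.png

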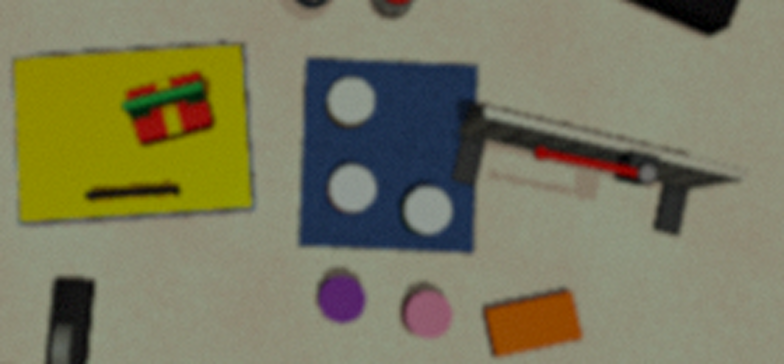

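```bash
cat >> h.py <<'E'
def go(*wps, start=None):
    """waypoints (x,y,z,yaw[,maxstep cm]) -> rows in tool axes, from the measured pose"""
    s=arm.sense()
    p,y=(s['position'].copy(),s['eef_rot'][2]) if start is None else (np.array(start[:3],float),start[3])
    out=[]
    for w in wps:
        ms=w[4] if len(w)>4 else 4.0
        dy=(w[3]-y+180)%360-180; d=np.array(w[:3])-p
        n=max(1,int(np.ceil(max(np.linalg.norm(d)*100/ms-.02,abs(dy)/7-.02))))
        for k in range(n):
            c,q=np.cos(np.radians(y)),np.sin(np.radians(y)); e=d/n*100
            out.append([round(float(v),2) for v in (c*e[0]+q*e[1],q*e[0]-c*e[1],-e[2],-dy/n)]); y+=dy/n
        p=np.array(w[:3],float); 
    print(len(out)); [print(str(out[i:i+12]).replace(' ','')) for i in range(0,len(out),12)]
PV=np.array([.495,-.337]);BY=-12.3
def brd(x,y):
    c,s=np.cos(np.radians(BY)),np.sin(np.radians(BY));return PV[0]+(c*x-s*y)/1000,PV[1]+(s*x+c*y)/1000
E
python3 - <<'E'
from h import *
x,y=brd(40,80);print(x,y)
go((x,y,.255,BY),(x,y,.23,BY))
E
```

```text
0.5511242538794087 -0.267357569496178
22
[[2.92,2.56,-0.01,-0.7],[2.89,2.6,-0.01,-0.7],[2.85,2.63,-0.01,-0.7],[2.82,2.67,-0.01,-0.7],[2.79,2.7,-0.01,-0.7],[2.76,2.73,-0.01,-0.7],[2.72,2.77,-0.01,-0.7],[2.69,2.8,-0.01,-0.7],[2.65,2.83,-0.01,-0.7],[2.62,2.87,-0.01,-0.7],[2.58,2.9,-0.01,-0.7],[2.55,2.93,-0.01,-0.7]]
[[2.51,2.96,-0.01,-0.7],[2.48,2.99,-0.01,-0.7],[2.44,3.02,-0.01,-0.7],[2.4,3.05,-0.01,-0.7],[2.36,3.08,-0.01,-0.7],[2.33,3.11,-0.01,-0.7],[2.29,3.13,-0.01,-0.7],[2.25,3.16,-0.01,-0.7],[2.21,3.19,-0.01,-0.7],[0.0,-0.0,2.5,-0.0]]
```

Emit:
{"op": "move_arm", "data": {
  "steps": [
    [[2.9,2.6,0,-0.7],[2.9,2.6,0,-0.7],[2.85,2.6,0,-0.7],[2.8,2.7,0,-0.7],[2.8,2.7,0,-0.7],[2.75,2.7,0,-0.7],[2.7,2.8,0,-0.7],[2.7,2.8,0,-0.7],[2.65,2.8,0,-0.7],[2.6,2.9,0,-0.7],[2.6,2.9,0,-0.7],[2.55,2.9,0,-0.7]]
  ],
  "grip": -1,
  "squeeze": 30
}}

```text
t: 1.1
position: [0.4216, 0.0556, 0.2532]
eef_rot: [-180.0, 0.0, -18.5]
contact_force: [1.7, 0.8, -0.9]
gripper_width: -0.0004
finger_force: 0.0
```

Emit:
{"op": "move_arm", "data": {
  "steps": [
    [[2.5,3.0,0,-0.7],[2.5,3.0,0,-0.7],[2.4,3.0,0,-0.7],[2.4,3.0,0,-0.7],[2.4,3.1,0,-0.7],[2.3,3.1,0,-0.7],[2.3,3.1,0,-0.7],[2.25,3.2,0,-0.7],[2.2,3.2,0,-0.7],[0,0,0,0],[0,0,0,0]]
  ]
}}

```text
t: 2.02
position: [0.5507, -0.2687, 0.2511]
eef_rot: [-180.0, 0.2, -12.5]
contact_force: [-0.0, 0.2, -0.8]
gripper_width: 0.0
finger_force: 0.0
```

```bash
python3 - <<'E'
from h import *
s=arm.sense();print(s['position'],s['eef_rot'],s['contact_force'],s['gripper_width'])
f=grab('wrist');save(f,'w1.png');print(f['camera_matrix'],f['cam_to_world'].round(3))
f=grab('top');W=cloud(f);z=W[...,2]
save(f,'top1.png')
x,y=brd(40,80);go((x,y,.212,BY))
E
```

```text
[ 0.55071217 -0.26865047  0.25112449] [-179.98106419    0.19380021  -12.45706144] [-0.01388425  0.20793452 -0.83528313] 2.7756602073610328e-05
[[309.70691629   0.         317.34797953]
 [  0.         309.70691629 197.77776416]
 [  0.           0.           1.        ]] [[-0.215 -0.937 -0.274  0.62 ]
 [-0.977  0.206  0.06  -0.283]
 [ 0.     0.28  -0.96   0.371]
 [ 0.     0.     0.     1.   ]]
1
[[0.06,0.06,4.08,0.01]]
```

View pics/w1.png

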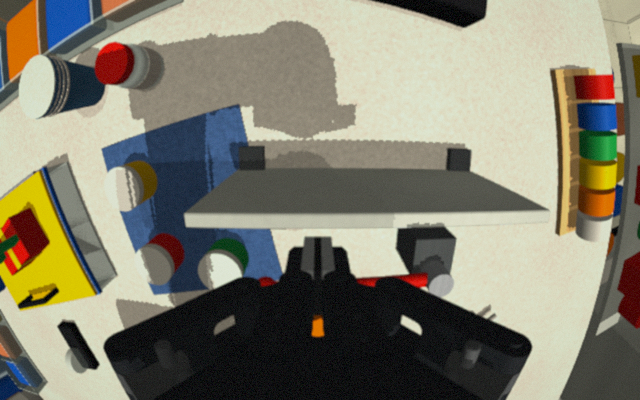

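Wrist view: closed fingers at (318,262) behind the red bar; pin top at (441,285), ball end near (267,283), board's top edge at row 218; tubs red, yellow, green on the mat.

```bash
cat >> h.py <<'E'
def fish(f,u,v,z):
    """world point of wrist pixel on plane height z"""
    K=f['camera_matrix'];a,b=u-K[0,2],v-K[1,2];r=np.hypot(a,b);t=r/K[0,0]
    d=f['cam_to_world'][:3,:3]@np.array([np.sin(t)*a/r,np.sin(t)*b/r,np.cos(t)]);o=f['cam_to_world'][:3,3]
    return o+d*(z-o[2])/d[2]
E
python3 - <<'E'
from h import *
f=dict(np.load('wrist.npz'))
print('pin',fish(f,441,285,.21),'ball',fish(f,267,283,.2),'bar',fish(f,380,282,.205),brd(0,115),brd(0,0))
print('board edge',fish(f,185,220,.17),fish(f,548,216,.17),brd(31,180),brd(31,-120))
E
```

```text
pin [ 0.49874611 -0.33882823  0.21      ] ball [ 0.52130947 -0.22808392  0.2       ] bar [ 0.50921407 -0.29970092  0.205     ] (np.float64(0.5194984944216223), np.float64(-0.2246397589399447)) (np.float64(0.495), np.float64(-0.337))
board edge [ 0.56648272 -0.17136367  0.17      ] [ 0.50367238 -0.46049549  0.17      ] (np.float64(0.563633882336989), np.float64(-0.16773573857617685)) (np.float64(0.499724766454496), np.float64(-0.4608494109067559))
```

Emit:
{"op": "move_arm", "data": {
  "steps": [
    [[0,0,2.0,0],[0,0,1.9,0],[0,0,0,0],[0,0,0,0]]
  ]
}}

```text
t: 2.45
position: [0.5503, -0.2659, 0.2144]
eef_rot: [180.0, 0.1, -12.2]
contact_force: [-0.6, -0.1, 1.2]
gripper_width: -0.0001
finger_force: 0.0
```

Emit:
{"op": "move_arm", "data": {
  "steps": [
    [[0,0,0.7,0],[-1.2,0,0,0],[-1.2,0,0,0],[-0.9,-0.1,0,0],[-0.9,-0.1,0,0],[-0.95,0.1,0,0],[-0.95,0.1,0,0],[-0.95,0.35,0,0],[-0.95,0.35,0,0],[-0.9,0.65,0,0],[-0.9,0.65,0,0]]
  ]
}}

```text
t: 3.37
position: [0.4499, -0.2659, 0.2074]
eef_rot: [-180.0, -0.0, -12.3]
contact_force: [1.9, 0.1, 0.4]
gripper_width: 0.0002
finger_force: 0.9
```

Emit:
{"op": "move_arm", "data": {
  "steps": [
    [[-0.55,0.6,0,0],[-0.5,0.7,0,0],[-0.4,0.6,0,0],[-0.3,0.6,0,0],[-0.2,0.55,0,0],[-0.2,0.5,0,0],[0,0,0,0]]
  ]
}}

```text
t: 3.95
position: [0.4216, -0.2966, 0.2071]
eef_rot: [180.0, 0.1, -12.3]
contact_force: [-0.1, -0.5, 1.0]
gripper_width: -0.0002
finger_force: 0.0
```

```bash
cat > hk.py <<'E'
from h import *
f=grab('top');W=cloud(f);z=W[...,2]
hsv=cv2.cvtColor(f['img'],cv2.COLOR_RGB2HSV).astype(int);H,S,V=[hsv[...,i] for i in range(3)]
m=((H<8)|(H>172))&(S>110)&(z>.175)&(z<.235)&(W[...,1]<-.15)
p=W[m][:,:2].astype(np.float32);print(len(p),cv2.minAreaRect(p),p.min(0),p.max(0))
vx,vy,x0,y0=cv2.fitLine(p,cv2.DIST_HUBER,0,.01,.01).ravel()
a=np.degrees(np.arctan2(vy,vx));print('dir',a,'joint deg',((a-(90+BY))+5)%180-5,'mean',p.mean(0))
E
python3 hk.py; python3 -c "
from h import *
s=arm.sense();print(s['position'],s['eef_rot'],s['contact_force'])"
```

```text
15 ((0.38672736287117004, -0.3057507276535034), (0.011206754483282566, 0.009911894798278809), 58.06153106689453) [ 0.380825   -0.31064907] [ 0.39278755 -0.30101556]
dir 6.6596656 joint deg 108.95967 mean [ 0.38646075 -0.30533072]
[ 0.42168071 -0.29629095  0.20701542] [ 1.79986666e+02  7.92119698e-02 -1.23225709e+01] [ 0.42449609 -0.12304804 -0.03924039]
```

```bash
python3 - <<'E'
from h import *
go((.43,-.25,.21,BY),(.44,-.22,.27,BY),(.569,.1885,.27,-73.3))
E
```

```text
15
[[-0.09,-2.35,-0.15,-0.01],[-0.09,-2.35,-0.15,-0.01],[0.17,-1.57,-3.0,-0.0],[0.17,-1.57,-3.0,-0.0],[0.35,-3.88,-0.0,5.55],[-0.02,-3.89,-0.0,5.55],[-0.4,-3.87,-0.0,5.55],[-0.77,-3.82,-0.0,5.55],[-1.14,-3.73,-0.0,5.55],[-1.49,-3.6,-0.0,5.55],[-1.83,-3.44,-0.0,5.55],[-2.15,-3.24,-0.0,5.55]]
[[-2.46,-3.02,-0.0,5.55],[-2.74,-2.77,-0.0,5.55],[-2.99,-2.49,-0.0,5.55]]
```

Emit:
{"op": "move_arm", "data": {
  "steps": [
    [[-0.1,-2.3,-0.1,0],[-0.1,-2.4,-0.1,0],[0.2,-1.6,-3,0],[0.2,-1.6,-3,0],[0.35,-3.9,0,5.5],[0,-3.9,0,5.5],[-0.4,-3.9,0,5.5],[-0.8,-3.8,0,5.5],[-1.1,-3.7,0,5.6],[-1.5,-3.6,0,5.6],[-1.8,-3.4,0,5.6],[-2.1,-3.2,0,5.6]]
  ]
}}

```text
t: 5.0
position: [0.5342, 0.0791, 0.2692]
eef_rot: [179.9, -0.0, -56.9]
contact_force: [0.0, -1.0, -0.4]
gripper_width: -0.0002
finger_force: 0.0
```

Emit:
{"op": "move_arm", "data": {
  "steps": [
    [[-2.5,-3,0,5.6],[-2.7,-2.8,0,5.6],[-3,-2.5,0,5.6],[0,0,0,0],[0,0,0,0]]
  ],
  "grip": 0
}}

```text
t: 5.42
position: [0.5696, 0.1905, 0.2677]
eef_rot: [179.8, -0.1, -73.3]
contact_force: [-0.1, -0.9, 0.5]
gripper_width: 0.0427
finger_force: 0.0
```

```bash
python3 - <<'E'
from h import *
s=arm.sense();print(s['position'],s['eef_rot'],s['gripper_width'])
f=grab('wrist');save(f,'w2.png')
go((.569,.1885,.19,-73.3))
E
python3 hk.py
```

```text
[0.56962207 0.19045047 0.26766727] [ 1.79829562e+02 -5.68275117e-02 -7.33103746e+01] 0.04274052452658192
2
[[0.02,0.03,3.92,-0.03],[0.02,0.03,3.92,-0.03]]
113 ((0.43558093905448914, -0.32004472613334656), (0.011352656409144402, 0.11369026452302933), 73.66069793701172) [ 0.38085124 -0.3402726 ] [ 0.490855   -0.30068558]
dir -16.4371 joint deg 85.8629 mean [ 0.43479866 -0.31965932]
```

View pics/w2.png

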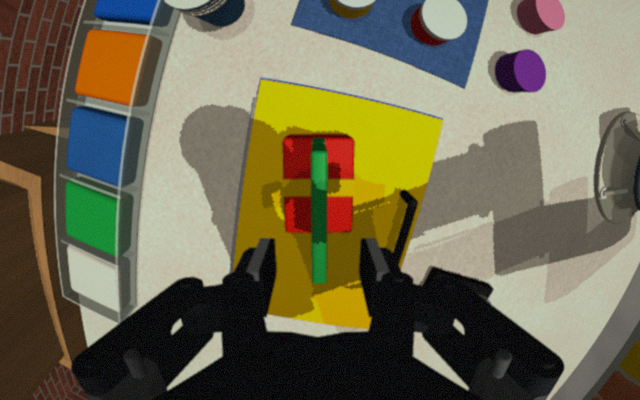

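Card runs straight up column 319, midway between the fingers (258 and 380): aligned. Descend and grip.

Emit:
{"op": "move_arm", "data": {
  "steps": [
    [[0,0.1,2.6,0],[0,0.1,2.6,0],[0,0,2.6,0],[0,0,0,0]]
  ]
}}

```text
t: 5.85
position: [0.5648, 0.1858, 0.1863]
eef_rot: [179.5, -0.0, -73.6]
contact_force: [0.3, -0.5, -2.8]
gripper_width: 0.0427
finger_force: 0.0
```

Emit:
{"op": "move_arm", "data": {
  "steps": [
    [[0,0,0,0],[0,0,0,0],[0,0,0,0],[0,0,0,0],[0,0,-1,0],[0,0,-2,0],[0,0,0,0]]
  ],
  "grip": -1,
  "squeeze": 40
}}

```text
t: 6.43
position: [0.5694, 0.1885, 0.2259]
eef_rot: [-179.6, 0.0, -73.5]
contact_force: [1.6, 0.6, -0.1]
gripper_width: 0.0098
finger_force: 40.1
```

```bash
python3 - <<'E'
from h import *
s=arm.sense();print(s['position'],s['eef_rot'],s['contact_force'],s['gripper_width'])
f=grab('top');W=cloud(f);z=W[...,2];x=W[...,0];y=W[...,1]
hsv=cv2.cvtColor(f['img'],cv2.COLOR_RGB2HSV).astype(int);H,S,V=[hsv[...,i] for i in range(3)]
m=(((H<8)|(H>172)))&(S>110)&(z>.11)&(z<.19)&(y>.1)&(y<.28)&(x>.45)&(x<.66)
p=W[m];print('box z',np.nanpercentile(p[:,2],[10,50,90]),cv2.minAreaRect(p[:,:2].astype(np.float32)))
E
```

```text
[0.56941579 0.18853497 0.22586165] [-1.79621129e+02  1.83841126e-02 -7.34509660e+01] [ 1.63126057  0.5928552  -0.08897067] 0.009770322473744417
box z [0.14440157 0.14862239 0.15207176] ((0.566754937171936, 0.1879093050956726), (0.05779734253883362, 0.08606795221567154), 17.488697052001953)
```

```bash
python3 - <<'E'
from h import *
go((.569,.1885,.345,-73.4,3),(.329,-.2885,.345,-106.4,3.2),(.329,-.2885,.256,-106.4,2.5))
E
```

```text
26
[[0.0,-0.0,-2.42,-0.01],[0.0,-0.0,-2.42,-0.01],[0.0,-0.0,-2.42,-0.01],[0.0,-0.0,-2.42,-0.01],[0.0,-0.0,-2.42,-0.01],[2.29,2.15,-0.0,1.94],[2.36,2.08,-0.0,1.94],[2.43,1.99,-0.0,1.94],[2.49,1.91,-0.0,1.94],[2.56,1.83,-0.0,1.94],[2.62,1.74,-0.0,1.94],[2.67,1.65,-0.0,1.94]]
[[2.73,1.56,-0.0,1.94],[2.78,1.46,-0.0,1.94],[2.83,1.37,-0.0,1.94],[2.87,1.27,-0.0,1.94],[2.91,1.17,-0.0,1.94],[2.95,1.08,-0.0,1.94],[2.99,0.97,-0.0,1.94],[3.02,0.87,-0.0,1.94],[3.05,0.77,-0.0,1.94],[3.07,0.67,-0.0,1.94],[-0.0,0.0,2.22,0.0],[-0.0,0.0,2.22,0.0]]
[[-0.0,0.0,2.22,0.0],[-0.0,0.0,2.22,0.0]]
```

Emit:
{"op": "move_arm", "data": {
  "steps": [
    [[0,0,-2.4,0],[0,0,-2.4,0],[0,0,-2.4,0],[0,0,-2.4,0],[0,0,-2.4,0],[2.3,2.15,0,1.9],[2.35,2.1,0,1.9],[2.4,2.0,0,1.9],[2.5,1.9,0,1.9],[2.55,1.8,0,2],[2.6,1.75,0,2],[2.7,1.65,0,2]]
  ]
}}

```text
t: 7.48
position: [0.4677, -0.0092, 0.3408]
eef_rot: [179.9, 0.0, -87.1]
contact_force: [-0.3, -0.3, -0.8]
gripper_width: 0.0099
finger_force: 40.7
```

Emit:
{"op": "move_arm", "data": {
  "steps": [
    [[2.7,1.6,0,2],[2.8,1.5,0,2],[2.8,1.4,0,2],[2.9,1.3,0,1.9],[2.9,1.2,0,1.9],[2.95,1.1,0,1.9],[3.0,1.0,0,1.9],[3.0,0.9,0,1.9],[3.05,0.8,0,1.9],[3.05,0.7,0,1.9],[0,0,0,0],[0,0,0,0]]
  ]
}}

```text
t: 8.48
position: [0.3233, -0.2886, 0.3406]
eef_rot: [179.9, 0.0, -106.6]
contact_force: [0.4, 0.3, -3.1]
gripper_width: 0.0092
finger_force: 40.6
```

```bash
cat > pk.py <<'E'
from h import *
s=arm.sense();print(s['position'],s['eef_rot'],s['contact_force'],s['gripper_width'])
f=grab('wrist');save(f,'w3.png')
go((.329,-.2885,.256,-106.4,2.5))
E
python3 pk.py; python3 hk.py
```

```text
[ 0.32325582 -0.2885687   0.34063427] [ 1.79936179e+02  4.89631712e-02 -1.06556917e+02] [ 0.40158961  0.34401509 -3.14387566] 0.009227371144175775
4
[[-0.02,-0.13,2.12,-0.01],[-0.02,-0.13,2.12,-0.01],[-0.02,-0.13,2.12,-0.01],[-0.02,-0.13,2.12,-0.01]]
50 ((0.46416980028152466, -0.3288869559764862), (0.00931534357368946, 0.05398373305797577), 72.82136535644531) [ 0.43810356 -0.33999708] [ 0.49090922 -0.31956178]
dir -15.629367 joint deg 86.67064 mean [ 0.46631595 -0.32913685]
```

View pics/w3.png

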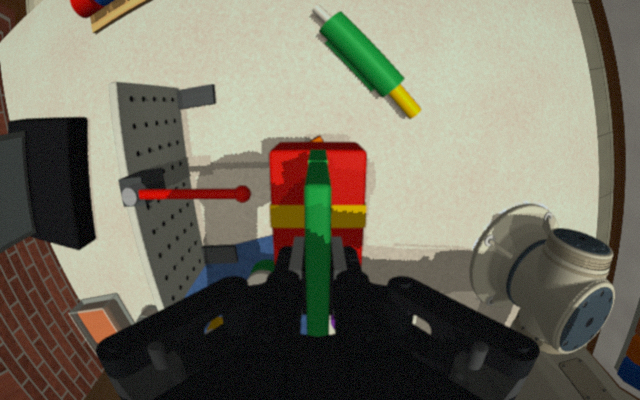

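Wrist view: pack held upright (card column 318), folded-out hook from pin (129,195) to ball (243,194), square to the card.

```bash
python3 - <<'E'
from h import *
f=dict(np.load('wrist.npz'))
a=fish(f,129,195,.21);b=fish(f,243,194,.2);print(a,b,np.hypot(*(a-b)[:2]),np.degrees(np.arctan2((b-a)[1],(b-a)[0])))
u=(b-a)[:2];u/=np.hypot(*u)
for d in(.175,.075): print(d,a[:2]+u*d, PV+0)
s=arm.sense();p=s['position'][:2]-a[:2];print('along',p@u,'lateral',p@np.array([-u[1],u[0]]))
E
```

```text
[ 0.49660404 -0.34009135  0.21      ] [ 0.38685034 -0.30527905  0.2       ] 0.11514238920938014 162.40171815040603
0.175 [ 0.32979409 -0.28718162] [ 0.495 -0.337]
0.075 [ 0.42511406 -0.31741575] [ 0.495 -0.337]
along 0.18026978722152343 lateral 0.0019121865758125328
```

Emit:
{"op": "move_arm", "data": {
  "steps": [
    [[-0.1,0,2.1,0],[-0.1,0,2.1,0],[0,0,2.1,0],[0,0,2.1,0],[0,0,0,0],[0,0,0,0]]
  ]
}}

```text
t: 9.08
position: [0.3247, -0.2851, 0.2571]
eef_rot: [179.9, -0.0, -106.3]
contact_force: [-0.1, 0.6, -0.4]
gripper_width: 0.0096
finger_force: 40.7
```

```bash
python3 - <<'E'
from h import *
s=arm.sense();print(s['position'],s['eef_rot'],s['contact_force'])
f=grab('wrist')
i=f['img'][120:300,80:440];cv2.imwrite('pics/w4.png',cv2.resize(i,None,fx=2,fy=2)[:,:,::-1])
E
```

```text
[ 0.32472518 -0.28509463  0.25708574] [ 1.79885520e+02 -1.38968463e-03 -1.06262910e+02] [-0.10962206  0.55250237 -0.42744668]
```

View pics/w4.png

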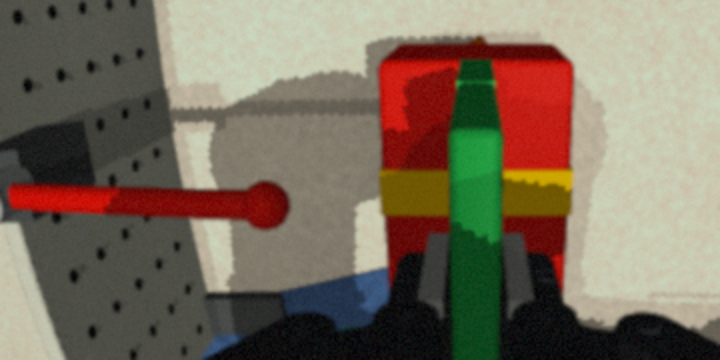

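Ball at (267,205) in the crop, in line with the pack's ribbon centre and below the finger tips' level: thread it.

Emit:
{"op": "move_arm", "data": {
  "steps": [
    [[0,-1.3,0,0],[0,-1.3,0,0],[0,-1.3,0,0],[0,-1.3,0,0],[0,0,0,0]]
  ]
}}

```text
t: 9.55
position: [0.3773, -0.3012, 0.2587]
eef_rot: [-179.8, -0.0, -106.3]
contact_force: [1.0, -0.8, -1.9]
gripper_width: 0.0092
finger_force: 40.6
```

Emit:
{"op": "move_arm", "data": {
  "steps": [
    [[0,-1.3,0,0],[0,-1.3,0,0],[0,-1.3,0,0],[0,-1.3,0,0],[0,0,0,0]]
  ]
}}

```text
t: 9.97
position: [0.4265, -0.3156, 0.2582]
eef_rot: [-179.9, -0.0, -106.3]
contact_force: [-0.1, -2.0, -2.4]
gripper_width: 0.0096
finger_force: 40.6
```

Emit:
{"op": "move_arm", "data": {
  "steps": [
    [[0,0,0.5,0],[0,0,0.5,0],[0,0,0.3,0],[0,0,0,0]]
  ]
}}

```text
t: 10.3
position: [0.4236, -0.3148, 0.2436]
eef_rot: [179.9, 0.0, -106.4]
contact_force: [0.0, -0.0, -1.8]
gripper_width: 0.0097
finger_force: 40.6
```

Emit:
{"op": "move_arm", "data": {
  "steps": [
    [[0,0,0.2,0],[0,0,0.1,0],[0,0,0,0],[0,0,0,0]]
  ]
}}

```text
t: 10.63
position: [0.4244, -0.3153, 0.2414]
eef_rot: [-180.0, -0.0, -106.4]
contact_force: [-0.5, 0.4, -1.4]
gripper_width: 0.0095
finger_force: 40.7
```

```bash
python3 - <<'E'
from h import *
s=arm.sense();print(s['position'],s['contact_force'])
f=grab('wrist')
i=f['img'][120:300,80:440];cv2.imwrite('pics/w5.png',cv2.resize(i,None,fx=2,fy=2)[:,:,::-1])
E
```

```text
[ 0.42442105 -0.31528621  0.24138837] [-0.54450454  0.4356823  -1.3969147 ]
```

View pics/w5.png

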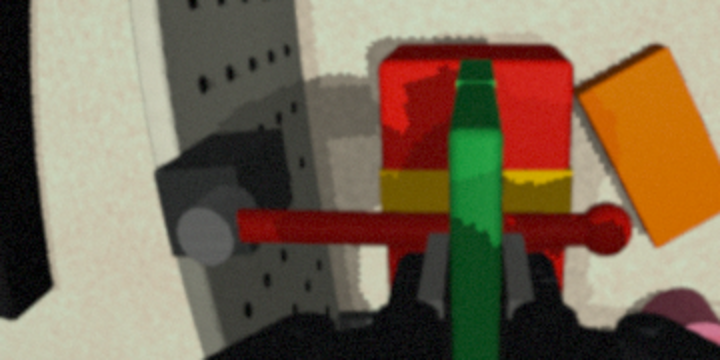

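The hook passes through the slot (pin (205,235), ball (605,228)). Lower to contact and release.

Emit:
{"op": "move_arm", "data": {
  "steps": [
    [[0,0,0.2,0],[0,0,0,0],[0,0,0,0],[0,0,0,0]]
  ]
}}

```text
t: 11.02
position: [0.4246, -0.3157, 0.2405]
eef_rot: [-179.9, -0.1, -106.4]
contact_force: [-0.8, 1.3, 5.9]
gripper_width: 0.0096
finger_force: 41.8
```

Emit:
{"op": "move_arm", "data": {
  "steps": [
    [[0,0,0,0],[0,0,0,0],[0,0,0,0]]
  ],
  "grip": -0.3
}}

```text
t: 11.27
position: [0.4246, -0.3152, 0.239]
eef_rot: [180.0, 0.0, -106.4]
contact_force: [-0.0, 0.5, 0.8]
gripper_width: 0.0298
finger_force: 0.0
```

Emit:
{"op": "move_arm", "data": {
  "steps": [
    [[0,0,-1,0],[0,0,-1.5,0],[0,0,-2,0],[0,0,-2.5,0],[0,0,-2,0],[0,0,0,0],[0,0,0,0]]
  ]
}}

```text
t: 11.85
position: [0.425, -0.3155, 0.3309]
eef_rot: [-179.8, -0.0, -106.4]
contact_force: [-0.0, 0.9, 0.1]
gripper_width: 0.0298
finger_force: 0.0
```

```bash
cat > sm.py <<'E'
from h import *
s=arm.sense();print(s['position'],s['eef_rot'],s['contact_force'],s['gripper_width'])
f=grab('top');W=cloud(f);z=W[...,2];x=W[...,0];y=W[...,1]
hsv=cv2.cvtColor(f['img'],cv2.COLOR_RGB2HSV).astype(int);H,S,V=[hsv[...,i] for i in range(3)]
a=(y<.02)&(y>-.4)&(x>.3)&(x<.65)
m=a&(H>40)&(H<85)&(S>80)&(z>.08)&(z<.3)
p=W[m];print('card',len(p),np.nanpercentile(p[:,2],[5,50,95]),cv2.minAreaRect(p[:,:2].astype(np.float32)) if len(p)>3 else '')
m=a&((H<8)|(H>172))&(S>110)&(z>.03)&(z<.18)
p=W[m];print('box',len(p),np.nanpercentile(p[:,2],[5,50,95]),cv2.minAreaRect(p[:,:2].astype(np.float32)) if len(p)>3 else '')
E
python3 sm.py;python3 hk.py
```

```text
[ 0.42503718 -0.3154935   0.33092432] [-1.79815325e+02 -1.92545098e-02 -1.06372112e+02] [-0.03822719  0.8835547   0.11320196] 0.029838455418412065
card 0 nan 
box 135 [0.04523035 0.05013452 0.05436158] ((0.33709967136383057, -0.11891823261976242), (0.04089928790926933, 0.04712257161736488), 89.5404052734375)
  return np.nanmean(a, axis, out=out, keepdims=keepdims)
Traceback (most recent call last):
  File "hk.py", line 5, in <module>
    p=W[m][:,:2].astype(np.float32);print(len(p),cv2.minAreaRect(p),p.min(0),p.max(0))
                                                                    ~~~~~^^^
ValueError: zero-size array to reduction operation minimum which has no identity
```

```bash
python3 - <<'E'
from h import *
go((.45,-.04,.33,-95),(.469,.229,.2,-84.8))
E
```

```text
15
[[-3.87,0.76,-0.02,-1.62],[-3.89,0.65,-0.02,-1.62],[-3.91,0.54,-0.02,-1.62],[-3.92,0.42,-0.02,-1.62],[-3.93,0.31,-0.02,-1.62],[-3.94,0.2,-0.02,-1.62],[-3.95,0.09,-0.02,-1.62],[-3.37,0.06,1.62,-1.28],[-3.37,-0.02,1.62,-1.28],[-3.37,-0.09,1.62,-1.28],[-3.37,-0.17,1.62,-1.28],[-3.36,-0.24,1.62,-1.28]]
[[-3.36,-0.32,1.62,-1.28],[-3.35,-0.39,1.62,-1.28],[-3.34,-0.47,1.62,-1.28]]
```

Emit:
{"op": "move_arm", "data": {
  "steps": [
    [[-3.9,0.8,0,-1.6],[-3.9,0.7,0,-1.6],[-3.9,0.5,0,-1.6],[-3.9,0.4,0,-1.6],[-3.9,0.3,0,-1.6],[-3.9,0.2,0,-1.6],[-3.9,0.1,0,-1.6],[-3.4,0.1,1.6,-1.3],[-3.4,0,1.6,-1.3],[-3.4,-0.1,1.6,-1.3],[-3.4,-0.2,1.6,-1.3],[-3.4,-0.2,1.6,-1.3]]
  ]
}}

```text
t: 12.95
position: [0.4609, 0.1299, 0.2477]
eef_rot: [179.9, -0.0, -88.6]
contact_force: [1.0, -0.2, -0.7]
gripper_width: 0.0294
finger_force: 0.0
```

Emit:
{"op": "move_arm", "data": {
  "steps": [
    [[-3.4,-0.3,1.6,-1.3],[-3.4,-0.4,1.6,-1.3],[-3.4,-0.5,1.6,-1.3],[0,0,0,0],[0,0,0,0]]
  ]
}}

```text
t: 13.37
position: [0.4679, 0.2316, 0.1989]
eef_rot: [179.8, -0.2, -84.6]
contact_force: [0.2, -0.8, 0.3]
gripper_width: 0.03
finger_force: 0.0
```

```bash
python3 sm.py;python3 hk.py; python3 - <<'E'
from h import *
f=grab('wrist');save(f,'w6.png')
E
```

```text
[0.46787587 0.23155608 0.19889896] [ 1.79759279e+02 -1.71760157e-01 -8.46391156e+01] [ 0.19055675 -0.7714959   0.26605451] 0.029962476745003724
card 156 [0.20338254 0.2524858  0.25821788] ((0.4506210386753082, -0.33267942070961), (0.08496828377246857, 0.10263077169656754), 54.91591262817383)
box 358 [0.14019203 0.1638782  0.16939311] ((0.42420250177383423, -0.3161918818950653), (0.08967319130897522, 0.06481831520795822), 73.73085021972656)
89 ((0.4415498971939087, -0.3006601929664612), (0.051511239260435104, 0.11439447849988937), 73.5489730834961) [ 0.38086128 -0.33815482] [ 0.49113867 -0.27306256]
dir -15.919941 joint deg 86.380066 mean [ 0.43836835 -0.31957072]
```

View pics/w6.png

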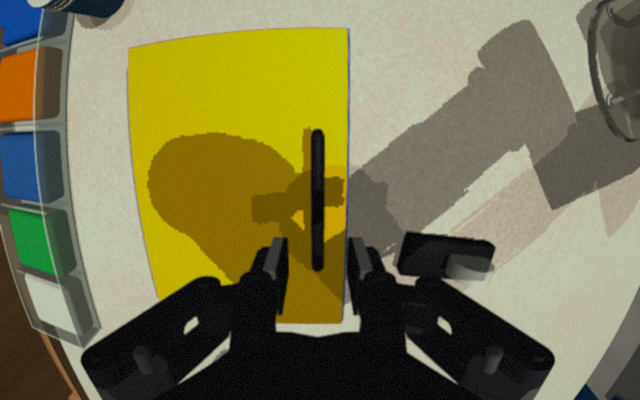

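Bar at column 318, centred between the fingers (275, 360); pack hangs (card top 0.253). Descend and grip the bar.

Emit:
{"op": "move_arm", "data": {
  "steps": [
    [[0.2,0,3,0],[0,0,3,0],[0,0,3,0],[0,0,0,0],[0,0,0,0]]
  ]
}}

```text
t: 13.93
position: [0.469, 0.2275, 0.1115]
eef_rot: [179.9, -0.1, -84.8]
contact_force: [1.1, -0.4, 0.5]
gripper_width: 0.0299
finger_force: 0.0
```

Emit:
{"op": "move_arm", "data": {
  "steps": [
    [[0,0,0,0],[0,0,0,0],[0,0,0,0]]
  ],
  "grip": -1,
  "squeeze": 30
}}

```text
t: 14.18
position: [0.4691, 0.2291, 0.1138]
eef_rot: [-179.9, 0.1, -84.8]
contact_force: [-6.0, -0.6, 6.7]
gripper_width: 0.0091
finger_force: 29.5
```

```bash
python3 - <<'E'
from h import *
s=arm.sense();print(s['position'],s['eef_rot'],s['contact_force'],s['gripper_width'])
p=s['position'];c,q=np.cos(np.radians(5.2)),np.sin(np.radians(5.2))
R=.1802;a0=np.radians(166.2)
w=[]
for th in range(5,76,5):
    a=a0-np.radians(th);dx=R*(np.cos(a)-np.cos(a0));dz=R*(np.sin(a)-np.sin(a0))
    w.append((p[0]+c*dx,p[1]+q*dx,p[2]+dz,s['eef_rot'][2]))
print(w[-1]);go(*w)
E
```

```text
[0.46905197 0.22911453 0.11381757] [-1.79942244e+02  8.65201315e-02 -8.47879755e+01] [-6.00244909 -0.55059427  6.67742429] 0.009106879790773131
(np.float64(0.6395718491712324), np.float64(0.24463305538850116), np.float64(0.2509943250595268), np.float64(-84.78797548072461))
15
[[0.0,-0.44,-1.51,-0.0],[0.0,-0.57,-1.46,-0.0],[0.0,-0.7,-1.41,-0.0],[0.0,-0.82,-1.34,-0.0],[0.0,-0.93,-1.27,-0.0],[0.0,-1.04,-1.18,-0.0],[0.0,-1.14,-1.09,-0.0],[0.0,-1.23,-0.98,-0.0],[0.0,-1.31,-0.87,-0.0],[0.0,-1.38,-0.75,-0.0],[0.0,-1.44,-0.63,-0.0],[0.0,-1.49,-0.5,-0.0]]
[[0.0,-1.53,-0.37,-0.0],[0.0,-1.55,-0.24,-0.0],[0.0,-1.57,-0.1,-0.0]]
```

Emit:
{"op": "move_arm", "data": {
  "steps": [
    [[0,-0.45,-1.5,0],[0,-0.55,-1.45,0],[0,-0.7,-1.4,0],[0,-0.8,-1.35,0],[0,-0.95,-1.25,0],[0,-1.05,-1.2,0],[0,-1.15,-1.1,0],[0,-1.25,-1.0,0],[0,-1.3,-0.85,0],[0,-1.4,-0.75,0],[0,-1.45,-0.65,0],[0,0,0,0]]
  ]
}}

```text
t: 15.18
position: [0.5813, 0.2394, 0.242]
eef_rot: [-179.6, 0.1, -84.8]
contact_force: [-3.3, -0.3, 10.9]
gripper_width: 0.0085
finger_force: 30.7
```

Emit:
{"op": "move_arm", "data": {
  "steps": [
    [[0,-1.5,-0.5,0],[0,-1.5,-0.35,0],[0,-1.55,-0.25,0],[0,-1.55,-0.1,0],[0,0,0,0],[0,0,0,0],[0,0,0,0]]
  ]
}}

```text
t: 15.77
position: [0.6418, 0.2448, 0.2525]
eef_rot: [-179.5, 0.1, -84.8]
contact_force: [2.7, 1.4, 5.8]
gripper_width: 0.0085
finger_force: 31.4
```

```bash
cat > ld.py <<'E'
from h import *
s=arm.sense();print(s['position'],s['eef_rot'],s['contact_force'],s['gripper_width'])
f=grab('scene');W=cloud(f)
hsv=cv2.cvtColor(f['img'],cv2.COLOR_RGB2HSV).astype(int);H,S,V=[hsv[...,i] for i in range(3)]
z=W[...,2];x=W[...,0];y=W[...,1]
m=(H>20)&(H<35)&(S>120)&(z>.09)&(z<.29)&(x>.5)&(x<.72)&(y>.09)&(y<.4)
p=W[m];print(len(p));c=p.mean(0);u,_,vt=np.linalg.svd(p-c,full_matrices=False)
n=vt[2];print('normal',n,'angle',np.degrees(np.arccos(abs(n[2]))),'pt',c)
E
python3 ld.py
```

```text
[0.64176108 0.24477685 0.25246724] [-1.79538683e+02  1.31218722e-01 -8.47833527e+01] [2.68153912 1.37881767 5.8208289 ] 0.008529912390218688
3171
normal [0.96567863 0.08913713 0.2439659 ] angle 75.87927031392053 pt [0.62448663 0.22999818 0.17163364]
```

Emit:
{"op": "move_arm", "data": {
  "steps": [
    [[0,0,0,0],[0,0,0,0],[0,0,0,0]]
  ],
  "grip": -0.53
}}

```text
t: 16.07
position: [0.6395, 0.2444, 0.2485]
eef_rot: [180.0, 0.0, -84.8]
contact_force: [0.7, -0.4, -0.3]
gripper_width: 0.0203
finger_force: 0.0
```

Emit:
{"op": "move_arm", "data": {
  "steps": [
    [[0,0,-1,0],[0,0,-1.5,0],[0,0,-2,0],[0,0.5,-2,0],[0,3,-0.5,0],[0,4,0,0],[0,4,0,0],[0,4,0,0],[0,0,0,0]]
  ]
}}

```text
t: 16.82
position: [0.4796, 0.2284, 0.3197]
eef_rot: [179.9, 0.0, -84.7]
contact_force: [1.6, 1.1, 1.1]
gripper_width: 0.0204
finger_force: 0.0
```

```bash
python3 ld.py; cat > tb.py <<'E'
from h import *
f=grab('top');W=cloud(f);z=W[...,2];x=W[...,0];y=W[...,1];I=f['img'].astype(int)
m=(np.abs(z-.053)<.02)&(I.min(-1)>90)&((I.max(-1)-I.min(-1))<40)&(x>.38)&(x<.68)&(y>-.22)&(y<.06)
n,l,st,ce=cv2.connectedComponentsWithStats(m.astype(np.uint8))
for i in range(1,n):
    if st[i,4]>40:
        p=W[l==i];print(st[i,4],p.mean(0).round(4),cv2.minEnclosingCircle(p[:,:2].astype(np.float32)))
E
python3 tb.py
```

```text
[0.47963083 0.22840353 0.31973184] [ 1.79914779e+02  4.76797357e-03 -8.46552097e+01] [1.6207613  1.0864378  1.08813744] 0.0204240742418912
3339
normal [0.96537916 0.08842286 0.24540675] angle 75.7941275773175 pt [0.62247435 0.23191942 0.17800712]
213 [ 0.5911 -0.0293  0.0527] ((0.5913708209991455, -0.029169481247663498), 0.028182480484247208)
212 [ 0.4841 -0.0329  0.0531] ((0.484527051448822, -0.03212593123316765), 0.028052005916833878)
213 [ 0.4599 -0.1251  0.053 ] ((0.46023282408714294, -0.12499970197677612), 0.02833658456802368)
```

```bash
python3 - <<'E'
from h import *
go((.4845,-.0325,.14,-85),(.4845,-.0325,.04,-85,3.4))
P=(.4845,-.0325,.04,-85)
go((.4845,-.0325,.15,-85,3),(.5014,.3175,.15,-85,3.6),(.5014,.3175,.044,-85,2.7),start=P)
E
```

```text
11
[[3.27,0.3,2.25,0.04],[3.27,0.3,2.25,0.04],[3.27,0.3,2.25,0.04],[3.27,0.29,2.25,0.04],[3.27,0.29,2.25,0.04],[3.27,0.29,2.25,0.04],[3.27,0.29,2.25,0.04],[3.27,0.29,2.25,0.04],[0.0,-0.0,3.33,-0.0],[0.0,-0.0,3.33,-0.0],[0.0,-0.0,3.33,-0.0]]
18
[[0.0,-0.0,-2.75,0.0],[0.0,-0.0,-2.75,0.0],[0.0,-0.0,-2.75,0.0],[0.0,-0.0,-2.75,0.0],[-3.47,-0.47,-0.0,-0.0],[-3.47,-0.47,-0.0,-0.0],[-3.47,-0.47,-0.0,-0.0],[-3.47,-0.47,-0.0,-0.0],[-3.47,-0.47,-0.0,-0.0],[-3.47,-0.47,-0.0,-0.0],[-3.47,-0.47,-0.0,-0.0],[-3.47,-0.47,-0.0,-0.0]]
[[-3.47,-0.47,-0.0,-0.0],[-3.47,-0.47,-0.0,-0.0],[0.0,-0.0,2.65,-0.0],[0.0,-0.0,2.65,-0.0],[0.0,-0.0,2.65,-0.0],[0.0,-0.0,2.65,-0.0]]
```

Emit:
{"op": "move_arm", "data": {
  "steps": [
    [[3.3,0.3,2.2,0],[3.3,0.3,2.2,0],[3.3,0.3,2.2,0],[3.3,0.3,2.2,0],[3.2,0.3,2.2,0],[3.2,0.3,2.2,0],[3.3,0.3,2.2,0],[3.3,0.3,2.4,0],[0,0,0,0]]
  ],
  "grip": 1
}}

```text
t: 17.67
position: [0.4833, -0.0372, 0.1358]
eef_rot: [179.5, -0.0, -85.1]
contact_force: [-0.5, 1.2, 0.2]
gripper_width: 0.0855
finger_force: 0.0
```

```bash
python3 tb.py; python3 - <<'E'
from h import *
s=arm.sense();print(s['position'],s['eef_rot'],s['gripper_width'])
f=grab('wrist');save(f,'w7.png')
E
```

```text
157 [ 0.4546 -0.1285  0.053 ] ((0.4589100480079651, -0.12550590932369232), 0.02788068726658821)
[ 0.48476187 -0.03546641  0.13791713] [ 1.79675635e+02 -3.90979200e-02 -8.50547060e+01] 0.08538569019206216
```

View pics/w7.png

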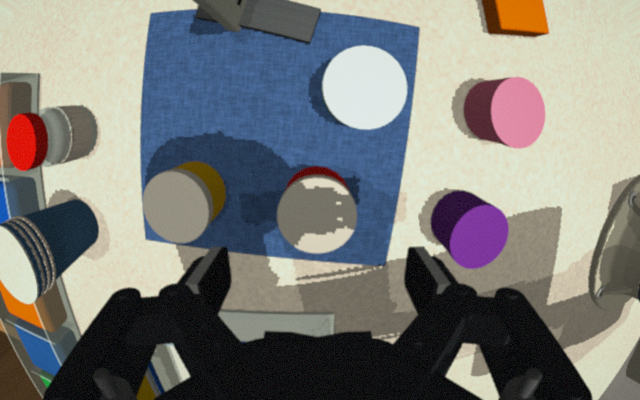

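Red tub cap at (317,214), centred between the open fingers; yellow at (180,205) and green at (365,88) clear of them.

Emit:
{"op": "move_arm", "data": {
  "steps": [
    [[-0.2,0,3.3,0],[0,0,3.3,0],[0,0,3.2,0],[0,0,0,0]]
  ]
}}

```text
t: 18.1
position: [0.4828, -0.0301, 0.038]
eef_rot: [179.5, 0.0, -84.8]
contact_force: [-0.2, -0.1, -0.8]
gripper_width: 0.0853
finger_force: 0.0
```

Emit:
{"op": "move_arm", "data": {
  "steps": [
    [[0,0,0,0],[0,0,0,0],[0,0,0,0],[0,0,0,0],[0,0,-2.7,0],[0,0,-2.7,0],[0,0,-2.7,0],[0,0,-2.9,0]]
  ],
  "grip": -1,
  "squeeze": 40
}}

```text
t: 18.77
position: [0.4854, -0.0306, 0.1548]
eef_rot: [-179.9, 0.0, -84.8]
contact_force: [0.0, 0.2, -1.2]
gripper_width: 0.0549
finger_force: 42.8
```

Emit:
{"op": "move_arm", "data": {
  "steps": [
    [[-3.5,-0.5,0,0],[-3.5,-0.5,0,0],[-3.5,-0.5,0,0],[-3.5,-0.5,0,0],[-3.5,-0.5,0,0],[-3.5,-0.5,0,0],[-3.5,-0.5,0,0],[-3.5,-0.5,0,0],[-3.4,-0.4,0,0],[-3.4,-0.4,0,0],[0,0,0,0],[0,0,0,0]]
  ]
}}

```text
t: 19.77
position: [0.5014, 0.3222, 0.1531]
eef_rot: [-179.9, 0.1, -84.6]
contact_force: [-0.2, -0.8, -0.8]
gripper_width: 0.055
finger_force: 42.9
```

```bash
python3 - <<'E'
from h import *
s=arm.sense();print(s['position'],s['eef_rot'],s['gripper_width'])
go((.5014,.3175,.046,-85,2.7))
E
```

```text
[0.50135068 0.32215818 0.15309022] [-1.79940149e+02  5.90737155e-02 -8.46381998e+01] 0.05503715331455747
4
[[0.12,0.01,2.68,0.09],[0.12,0.01,2.68,0.09],[0.12,0.01,2.68,0.09],[0.12,0.01,2.68,0.09]]
```

Emit:
{"op": "move_arm", "data": {
  "steps": [
    [[0.4,0,2.7,0],[0,0,2.7,0],[0,0,2.7,0],[0,0,2.6,0],[0,0,0.3,0],[0,0,0,0],[0,0,0,0]]
  ]
}}

```text
t: 20.35
position: [0.5022, 0.3156, 0.0433]
eef_rot: [-179.9, 0.0, -84.8]
contact_force: [-1.6, 0.2, -1.7]
gripper_width: 0.0548
finger_force: 50.4
```

Emit:
{"op": "move_arm", "data": {
  "steps": [
    [[0,0,0,0],[0,0,0,0],[0,0,0,0],[0,0,-2.5,0],[0,0,-4,0],[0,0,-4,0],[0,0,0,0]]
  ],
  "grip": 0.65
}}

```text
t: 20.93
position: [0.5059, 0.3186, 0.1569]
eef_rot: [-179.2, 0.4, -84.7]
contact_force: [1.6, 0.7, 1.5]
gripper_width: 0.0702
finger_force: 0.0
```

```bash
python3 tb.py; python3 - <<'E'
from h import *
go((.5911,-.029,.14,-85,4.1),(.5911,-.029,.04,-85,3.4))
P=(.5911,-.029,.15,-85)
go((.5091,.2328,.15,-85,3.6),start=P)
E
```

```text
211 [ 0.5913 -0.0292  0.0527] ((0.5915504693984985, -0.029381148517131805), 0.028361177071928978)
214 [ 0.4598 -0.1249  0.0531] ((0.45976492762565613, -0.1248600110411644), 0.028181545436382294)
12
[[3.93,-0.61,0.14,0.03],[3.93,-0.61,0.14,0.03],[3.93,-0.61,0.14,0.03],[3.93,-0.61,0.14,0.03],[3.93,-0.62,0.14,0.03],[3.93,-0.62,0.14,0.03],[3.93,-0.62,0.14,0.03],[3.93,-0.62,0.14,0.03],[3.93,-0.62,0.14,0.03],[0.0,-0.0,3.33,-0.0],[0.0,-0.0,3.33,-0.0],[0.0,-0.0,3.33,-0.0]]
8
[[-3.35,0.74,-0.0,0.0],[-3.35,0.74,-0.0,0.0],[-3.35,0.74,-0.0,0.0],[-3.35,0.74,-0.0,0.0],[-3.35,0.74,-0.0,0.0],[-3.35,0.74,-0.0,0.0],[-3.35,0.74,-0.0,0.0],[-3.35,0.74,-0.0,0.0]]
```

Emit:
{"op": "move_arm", "data": {
  "steps": [
    [[4,0,0.2,0],[4,0,0.2,0],[4,0,0.2,0],[4,0,0.2,0],[4,0,0.2,0],[4,0,0.2,0],[2.85,-1.35,0,0],[2.85,-1.35,0,0],[2.85,-1.4,0,0],[2.85,-1.4,0,0],[0,0,0,0],[0,0,0,0]]
  ],
  "grip": 1
}}

```text
t: 21.98
position: [0.5889, -0.0328, 0.1342]
eef_rot: [179.9, 0.0, -84.9]
contact_force: [0.0, 0.9, -0.2]
gripper_width: 0.0855
finger_force: 0.0
```

```bash
python3 - <<'E'
from h import *
s=arm.sense();print(s['position'],s['eef_rot'],s['gripper_width'])
go((.5911,-.029,.04,-85,3.4))
f=grab('wrist');i=f['img'].astype(int)
m=((i.min(-1)>90)&(i.max(-1)-i.min(-1)<45)).astype(np.uint8);m[:140]=0;m[260:]=0;m[:,:240]=0;m[:,400:]=0
n,l,st,ce=cv2.connectedComponentsWithStats(m)
for k in range(1,n):
    if st[k,4]>500: print(st[k],ce[k],fish(f,*ce[k],.053))
E
```

```text
[ 0.58888554 -0.03275958  0.13424801] [ 1.79924148e+02  6.81002547e-03 -8.49446056e+01] 0.08553029343639112
3
[[-0.12,-0.08,3.14,0.02],[-0.12,-0.08,3.14,0.02],[-0.12,-0.08,3.14,0.02]]
[ 240  140  114  120 6051] [304.02032722 217.63030904] [ 0.5974581  -0.02927006  0.053     ]
```

Emit:
{"op": "move_arm", "data": {
  "steps": [
    [[-0.1,-0.1,3.1,0],[-0.1,-0.1,3.1,0],[-0.1,-0.1,3.2,0],[0,0,0,0]]
  ]
}}

```text
t: 22.37
position: [0.5865, -0.027, 0.035]
eef_rot: [179.3, 0.1, -84.8]
contact_force: [-1.3, 0.2, -1.2]
gripper_width: 0.0856
finger_force: 0.0
```

Emit:
{"op": "move_arm", "data": {
  "steps": [
    [[0,0,0,0],[0,0,0,0],[0,0,0,0],[0,0,0,0],[0,0,-2.7,0],[0,0,-2.7,0],[0,0,-2.7,0],[0,0,-2.9,0]]
  ],
  "grip": -1
}}

```text
t: 23.03
position: [0.5912, -0.028, 0.1532]
eef_rot: [-180.0, 0.0, -84.8]
contact_force: [-0.0, 1.0, -1.7]
gripper_width: 0.0547
finger_force: 43.1
```

Emit:
{"op": "move_arm", "data": {
  "steps": [
    [[-2.2,1.5,0,0],[-2.2,1.5,0,0],[-2.2,1.5,0,0],[-2.2,1.4,0,0],[-3.6,0,0,0],[-3.6,0,0,0],[-3.6,0,0,0],[-3.6,0,0,0],[-3.6,0,0,0],[0,0,0,0],[0,0,0,0]]
  ]
}}

```text
t: 23.95
position: [0.508, 0.2354, 0.1519]
eef_rot: [-180.0, 0.1, -84.6]
contact_force: [0.3, -0.5, -1.9]
gripper_width: 0.0549
finger_force: 43.3
```

```bash
python3 - <<'E'
from h import *
s=arm.sense();print(s['position'],s['eef_rot'],s['gripper_width'])
go((.5091,.2328,.044,-85,2.7))
E
```

```text
[0.50804691 0.23536059 0.15192525] [-1.79954817e+02  5.03234480e-02 -8.46130240e+01] 0.05492044461516254
4
[[0.07,-0.02,2.7,0.1],[0.07,-0.02,2.7,0.1],[0.07,-0.02,2.7,0.1],[0.07,-0.02,2.7,0.1]]
```

Emit:
{"op": "move_arm", "data": {
  "steps": [
    [[0.2,0,2.7,0],[0,0,2.7,0],[0,0,2.7,0],[0,0,2.6,0],[0,0,0.2,0],[0,0,0,0],[0,0,0,0]]
  ]
}}

```text
t: 24.53
position: [0.5088, 0.2307, 0.0429]
eef_rot: [-180.0, 0.0, -84.8]
contact_force: [0.2, -0.4, -1.1]
gripper_width: 0.0549
finger_force: 51.3
```

Emit:
{"op": "move_arm", "data": {
  "steps": [
    [[0,0,0,0],[0,0,0,0],[0,0,0,0],[0,0,-2.5,0],[0,0,-4,0],[0,0,-4,0]]
  ],
  "grip": 0.65
}}

```text
t: 25.03
position: [0.5078, 0.2308, 0.148]
eef_rot: [179.9, -0.1, -84.8]
contact_force: [1.5, 1.1, -0.1]
gripper_width: 0.0704
finger_force: 0.0
```

Emit:
{"op": "move_arm", "data": {
  "steps": [
    [[3.5,0.8,0,0],[3.5,0.8,0,0],[3.5,0.8,0,0],[3.5,0.8,0,0],[3.5,0.8,0,0],[3.5,0.8,0,0],[3.5,0.8,0,0],[3.5,0.8,0,0],[3.5,0.8,0,0],[3.5,0.8,0,0],[0,0,0,0],[0,0,0,0]]
  ],
  "grip": 1
}}

```text
t: 26.03
position: [0.4605, -0.1259, 0.1477]
eef_rot: [-180.0, -0.0, -85.0]
contact_force: [-0.9, 0.3, 0.4]
gripper_width: 0.0853
finger_force: 0.0
```

```bash
python3 - <<'E'
from h import *
s=arm.sense();print(s['position'],s['eef_rot'],s['gripper_width'])
f=grab('wrist');i=f['img'].astype(int);save(f,'w8.png')
f=grab('scene');save(f,'s8.png')
E
```

```text
[ 0.46047041 -0.12587724  0.14765569] [-1.79959434e+02 -4.35658810e-03 -8.49758068e+01] 0.08534715274886731
```

View pics/w8.png

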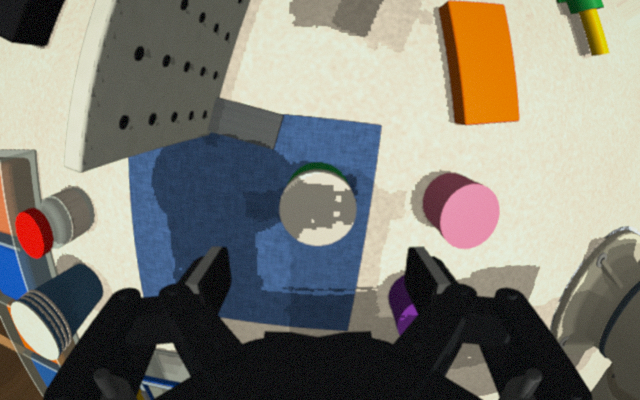

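Green tub cap at (318,208) centred between the fingers; the pink/purple decoys lie clear.

Emit:
{"op": "move_arm", "data": {
  "steps": [
    [[0,0,3.6,0],[0,0,3.6,0],[0,0,3.6,0],[0,0,0,0]]
  ]
}}

```text
t: 26.47
position: [0.4562, -0.1227, 0.0337]
eef_rot: [179.3, 0.1, -84.8]
contact_force: [-0.5, 0.2, -0.7]
gripper_width: 0.0853
finger_force: 0.0
```

Emit:
{"op": "move_arm", "data": {
  "steps": [
    [[0,0,0,0],[0,0,0,0],[0,0,0,0],[0,0,0,0],[0,0,-2.7,0],[0,0,-2.7,0],[0,0,-2.7,0],[0,0,-2.9,0]]
  ],
  "grip": -1
}}

```text
t: 27.13
position: [0.4606, -0.1242, 0.1515]
eef_rot: [-179.9, 0.0, -84.8]
contact_force: [0.2, 0.1, -1.8]
gripper_width: 0.055
finger_force: 43.2
```

Emit:
{"op": "move_arm", "data": {
  "steps": [
    [[-3.35,-1,0,0],[-3.35,-1,0,0],[-3.35,-1,0,0],[-3.35,-1,0,0],[-3.35,-1,0,0],[-3.35,-1,0,0],[-3.35,-1,0,0],[-3.35,-1,0,0],[0,0,0,0],[0,0,0,0]]
  ]
}}

```text
t: 27.97
position: [0.5163, 0.1517, 0.15]
eef_rot: [-179.9, 0.0, -84.6]
contact_force: [-0.2, -0.9, -1.5]
gripper_width: 0.0549
finger_force: 43.4
```

```bash
python3 - <<'E'
from h import *
s=arm.sense();print(s['position'],s['eef_rot'],s['gripper_width'])
go((.5168,.1481,.044,-85,2.7))
E
```

```text
[0.51625941 0.15169463 0.15004487] [-1.79935160e+02  4.75509927e-02 -8.46263939e+01] 0.05486145923296337
4
[[0.09,-0.01,2.65,0.09],[0.09,-0.01,2.65,0.09],[0.09,-0.01,2.65,0.09],[0.09,-0.01,2.65,0.09]]
```

Emit:
{"op": "move_arm", "data": {
  "steps": [
    [[0.3,0,2.7,0],[0,0,2.7,0],[0,0,2.7,0],[0,0,2.5,0],[0,0,0.2,0],[0,0,0,0],[0,0,0,0]]
  ]
}}

```text
t: 28.55
position: [0.5165, 0.1463, 0.0421]
eef_rot: [-180.0, 0.0, -84.8]
contact_force: [-0.3, 0.4, -0.9]
gripper_width: 0.055
finger_force: 49.6
```

Emit:
{"op": "move_arm", "data": {
  "steps": [
    [[0,0,0,0],[0,0,0,0],[0,0,0,0],[0,0,-2.5,0],[0,0,-4,0],[0,0,-4,0],[0,4,-4,0],[4,0,-4,0],[4,0,0,0],[4,0,0,0],[4,0,0,0],[0,0,0,0]]
  ],
  "grip": 0.65
}}

```text
t: 29.55
position: [0.5005, -0.0098, 0.2061]
eef_rot: [-179.9, -0.1, -85.0]
contact_force: [-0.2, 0.1, -0.3]
gripper_width: 0.0701
finger_force: 0.0
```

```bash
sed -i 's/(y<.06)/(y<.45)/' tb.py; python3 tb.py; python3 ld.py; python3 sm.py; python3 hk.py; python3 - <<'E'
from h import *
f=grab('scene');i=f['img'][120:330,130:480];cv2.imwrite('pics/s9.png',cv2.resize(i,None,fx=2.2,fy=2.2)[:,:,::-1])
E
```

```text
200 [0.5022 0.315  0.055 ] ((0.5026513934135437, 0.31358602643013), 0.02833968587219715)
[ 0.50051555 -0.00762739  0.20582269] [-1.79947549e+02 -9.04018804e-03 -8.50460402e+01] [-0.01710024  0.98492065 -0.6917776 ] 0.07041147201148884
3344
normal [0.96537375 0.08909948 0.24518322] angle 75.80733842236592 pt [0.62266863 0.22990914 0.17792659]
[ 0.50055557 -0.00606333  0.20563584] [-1.79958169e+02  1.23029423e-02 -8.49542158e+01] [-0.13774388 -0.03778722  0.34324185] 0.07080273553813962
card 155 [0.19790716 0.25240879 0.25693897] ((0.4500589966773987, -0.3316585421562195), (0.0832352563738823, 0.09991681575775146), 54.10850524902344)
box 360 [0.13875285 0.16351843 0.16920969] ((0.4524938762187958, -0.3247026801109314), (0.09066752344369888, 0.1256047487258911), 72.40807342529297)
91 ((0.4413774013519287, -0.2998577058315277), (0.05203575640916824, 0.11261101067066193), 72.53770446777344) [ 0.38085222 -0.3398958 ] [ 0.49038684 -0.27202138]
dir -16.476015 joint deg 85.82399 mean [ 0.43798026 -0.3190873 ]
```

View pics/s9.png

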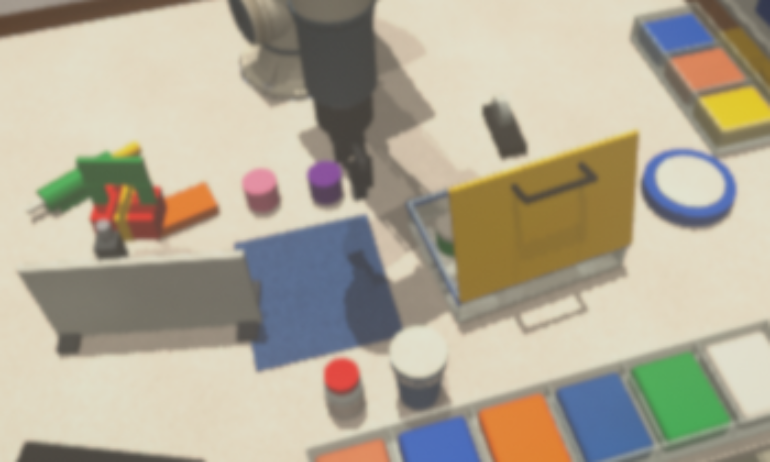

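Mat is empty, lid up, pack hanging at left; only one tub cap visible from above (others behind the arm). Go above the pack.

```bash
python3 - <<'E'
from h import *
go((.49,-.06,.33,-88),(.4246,-.3155,.33,-106.4))
E
```

```text
11
[[1.37,0.39,-3.12,0.82],[1.38,0.37,-3.12,0.82],[1.38,0.35,-3.12,0.82],[1.39,0.33,-3.12,0.82],[3.62,1.06,-0.0,2.63],[3.66,0.89,-0.0,2.63],[3.7,0.73,-0.0,2.63],[3.73,0.56,-0.0,2.63],[3.75,0.38,-0.0,2.63],[3.76,0.21,-0.0,2.63],[3.77,0.04,-0.0,2.63]]
```

Emit:
{"op": "move_arm", "data": {
  "steps": [
    [[1.4,0.4,-3.1,0.8],[1.4,0.4,-3.1,0.8],[1.4,0.35,-3.1,0.8],[1.4,0.35,-3.1,0.8],[3.6,1.05,0,2.6],[3.7,0.9,0,2.6],[3.7,0.7,0,2.6],[3.7,0.55,0,2.6],[3.75,0.4,0,2.6],[3.75,0.2,0,2.7],[3.75,0,0,2.7],[0,0,0,0]]
  ],
  "grip": -0.3
}}

```text
t: 30.8
position: [0.4242, -0.3207, 0.3285]
eef_rot: [179.9, -0.1, -106.7]
contact_force: [0.1, 0.9, -0.9]
gripper_width: 0.03
finger_force: 0.0
```

```bash
python3 tb.py; python3 - <<'E'
from h import *
s=arm.sense();print(s['position'],s['eef_rot'],s['gripper_width'])
go((.4246,-.3155,.24,-106.4))
f=grab('wrist');i=f['img'];hsv=cv2.cvtColor(i,cv2.COLOR_RGB2HSV)
m=cv2.inRange(hsv,(40,80,40),(85,255,255));m[:100]=0;m[330:]=0;m[:,:230]=0;m[:,400:]=0
v,u=np.nonzero(m);print('card rows',v.min(),v.max());
for r in range(v.min(),v.max(),15): q=u[v==r];print(r,q.min() if len(q) else 0,q.max() if len(q) else 0)
E
```

```text
223 [0.5091 0.2287 0.0546] ((0.5095968246459961, 0.22900082170963287), 0.028459185734391212)
224 [0.5163 0.1459 0.0545] ((0.516742467880249, 0.14617979526519775), 0.028166810050606728)
217 [0.5024 0.3131 0.0546] ((0.5024977326393127, 0.31291788816452026), 0.028337199240922928)
[ 0.42503343 -0.31858985  0.32849924] [ 1.79921789e+02 -7.82251843e-03 -1.06546262e+02] 0.030023423255781913
3
[[-0.09,0.04,2.95,-0.05],[-0.09,0.04,2.95,-0.05],[-0.09,0.04,2.95,-0.05]]
card rows 140 279
140 315 320
155 313 324
170 312 326
185 312 326
200 312 326
215 313 325
230 313 325
245 313 326
260 313 326
275 313 326
```

All three tubs stand in the case; card is at column 319, between the fingers. Grip and unhook.

Emit:
{"op": "move_arm", "data": {
  "steps": [
    [[-0.2,0,3,0],[0,0,3,0],[0,0,2.9,0],[0,0,0,0],[0,0,0,0]]
  ]
}}

```text
t: 31.32
position: [0.4261, -0.3137, 0.24]
eef_rot: [179.9, -0.0, -106.2]
contact_force: [0.5, -0.8, 1.6]
gripper_width: 0.03
finger_force: 0.0
```

Emit:
{"op": "move_arm", "data": {
  "steps": [
    [[0,0,0,0],[0,0,0,0],[0,0,0,0],[0,0,0,0]]
  ],
  "grip": -1,
  "squeeze": 40
}}

```text
t: 31.65
position: [0.427, -0.3155, 0.2427]
eef_rot: [-179.7, -0.0, -106.3]
contact_force: [-0.7, 2.6, 7.3]
gripper_width: 0.0094
finger_force: 42.8
```

Emit:
{"op": "move_arm", "data": {
  "steps": [
    [[0,0,-0.5,0],[0,0,-0.6,0],[0,0,-0.5,0],[0,0,0,0],[0,0,0,0]]
  ]
}}

```text
t: 32.07
position: [0.426, -0.3152, 0.2564]
eef_rot: [-180.0, 0.0, -106.4]
contact_force: [0.3, 0.0, -2.3]
gripper_width: 0.0095
finger_force: 41.6
```

Emit:
{"op": "move_arm", "data": {
  "steps": [
    [[0,1.0,0,0],[0,1.3,0,0],[0,1.3,0,0],[0,0,0,0]]
  ]
}}

```text
t: 32.4
position: [0.3891, -0.3043, 0.2563]
eef_rot: [179.9, 0.0, -106.4]
contact_force: [-0.2, 0.6, -1.6]
gripper_width: 0.0093
finger_force: 41.6
```

Emit:
{"op": "move_arm", "data": {
  "steps": [
    [[0,1.3,0,0],[0,1.3,0,0],[0,1.4,0,0],[0,1.4,0,0],[0,1.2,0,0],[0,0,0,0],[0,0,-2,0],[0,0,-2.5,0],[0,0,-2.5,0],[0,0,-2.5,0],[0,0,0,0]]
  ]
}}

```text
t: 33.32
position: [0.3294, -0.2878, 0.3562]
eef_rot: [-179.5, -0.2, -106.4]
contact_force: [0.6, 0.0, -0.3]
gripper_width: 0.0096
finger_force: 41.7
```

```bash
python3 hk.py; python3 - <<'E'
from h import *
s=arm.sense();print(s['position'],s['eef_rot'],s['contact_force'],s['gripper_width'])
go((.531,-.084,.35,-90,3.2))
E
```

```text
44 ((0.4664263427257538, -0.3296213150024414), (0.008678385056555271, 0.048477742820978165), 75.2648696899414) [ 0.4440883  -0.33865514] [ 0.4906585  -0.31925967]
dir -13.097684 joint deg 89.20232 mean [ 0.46889305 -0.32993656]
[ 0.32920917 -0.28709281  0.35361515] [-1.79686730e+02 -6.84424275e-02 -1.06379542e+02] [-0.43558041  0.85904497 -2.21087298] 0.008972939075789908
9
[[-2.8,-1.51,0.04,-1.82],[-2.75,-1.6,0.04,-1.82],[-2.7,-1.69,0.04,-1.82],[-2.64,-1.77,0.04,-1.82],[-2.58,-1.86,0.04,-1.82],[-2.52,-1.94,0.04,-1.82],[-2.46,-2.02,0.04,-1.82],[-2.39,-2.09,0.04,-1.82],[-2.33,-2.17,0.04,-1.82]]
```

Emit:
{"op": "move_arm", "data": {
  "steps": [
    [[-2.8,-1.5,0,-1.8],[-2.75,-1.6,0,-1.8],[-2.7,-1.7,0,-1.8],[-2.65,-1.8,0,-1.8],[-2.6,-1.85,0,-1.8],[-2.5,-1.95,0,-1.8],[-2.45,-2,0,-1.8],[-2.4,-2.1,0,-1.9],[-2.35,-2.2,0,-1.9],[0,0,0,0],[0,0,0,0]]
  ]
}}

```text
t: 34.28
position: [0.5313, -0.0818, 0.3488]
eef_rot: [179.8, 0.0, -89.8]
contact_force: [-0.6, 0.2, -1.3]
gripper_width: 0.0096
finger_force: 41.6
```

Emit:
{"op": "move_arm", "data": {
  "steps": [
    [[0,0,3,0],[0,0,3,0],[0,0,3,0],[0,0,3,0],[0,0,3,0],[0,0,3,0],[0,0,2,0],[0,0,0.8,0],[0,0,0,0],[0,0,0,0]]
  ]
}}

```text
t: 35.12
position: [0.5308, -0.0838, 0.1441]
eef_rot: [-179.9, -0.0, -90.0]
contact_force: [1.4, -0.7, -2.3]
gripper_width: 0.0093
finger_force: 41.6
```

```bash
python3 sm.py
```

```text
[ 0.53084774 -0.08376114  0.1441054 ] [-1.79946007e+02 -3.87094886e-02 -8.99887737e+01] [ 1.35572964 -0.69928503 -2.30580621] 0.009310332082377762
card 2 [0.17572435 0.20657727 0.23743018] 
box 67 [0.03391534 0.06498461 0.06865635] ((0.5062479972839355, -0.08495133370161057), (0.015147821046411991, 0.08649181574583054), 0.2565416693687439)
```

Emit:
{"op": "move_arm", "data": {
  "steps": [
    [[0,0,0.6,0],[0,0,0.5,0],[0,0,0.1,0],[0,0,0,0],[0,0,0,0]]
  ]
}}

```text
t: 35.58
position: [0.5313, -0.0833, 0.1322]
eef_rot: [-179.9, -0.0, -90.0]
contact_force: [-0.3, -0.7, 3.0]
gripper_width: 0.0094
finger_force: 42.5
```

Emit:
{"op": "move_arm", "data": {
  "steps": [
    [[0,0,0.2,0],[0,0,0,0],[0,0,0,0]]
  ]
}}

```text
t: 35.83
position: [0.5316, -0.0842, 0.1319]
eef_rot: [-179.8, -0.1, -89.9]
contact_force: [-2.7, -2.4, 12.2]
gripper_width: 0.0095
finger_force: 43.9
```

Contact; release and back off upward.

Emit:
{"op": "move_arm", "data": {
  "steps": [
    [[0,0,-0.2,0],[0,0,0,0]]
  ]
}}

```text
t: 36.0
position: [0.5308, -0.0834, 0.1319]
eef_rot: [-179.9, -0.0, -90.0]
contact_force: [-1.1, -1.4, 4.5]
gripper_width: 0.0094
finger_force: 42.6
```

Emit:
{"op": "move_arm", "data": {
  "steps": [
    [[0,0,0,0],[0,0,0,0],[0,0,0,0],[0,0,-1,0],[0,0,-3,0],[0,0,-4,0],[0,0,-4,0],[0,0,0,0],[0,0,0,0]]
  ],
  "grip": -0.3
}}

```text
t: 36.75
position: [0.5319, -0.0832, 0.2548]
eef_rot: [-179.6, 0.0, -90.0]
contact_force: [-0.4, -0.3, -0.1]
gripper_width: 0.03
finger_force: 0.0
```

```bash
python3 hk.py; python3 - <<'E'
from h import *
s=arm.sense();print(s['position'],s['eef_rot'])
x,y=brd(-75,-45)
go((.40,-.22,.26,-60),(x,y,.26,BY),(x,y,.207,BY)); print(x,y)
E
```

```text
115 ((0.43523597717285156, -0.32177436351776123), (0.012251370586454868, 0.11397392302751541), 73.8629150390625) [ 0.38085043 -0.34035265] [ 0.49099156 -0.30109707]
dir -16.041435 joint deg 86.25857 mean [ 0.4344956 -0.3200364]
[ 0.53087163 -0.08300462  0.25250789] [-1.79866748e+02  3.69667382e-02 -8.99720254e+01]
14
[[2.74,2.62,-0.15,-5.99],[2.45,2.89,-0.15,-5.99],[2.13,3.13,-0.15,-5.99],[1.8,3.34,-0.15,-5.99],[1.44,3.51,-0.15,-5.99],[1.88,0.89,-0.0,-6.81],[1.76,1.1,-0.0,-6.81],[1.62,1.3,-0.0,-6.81],[1.45,1.49,-0.0,-6.81],[1.27,1.65,-0.0,-6.81],[1.06,1.79,-0.0,-6.81],[0.84,1.9,-0.0,-6.81]]
[[0.0,-0.0,2.65,-0.0],[0.0,-0.0,2.65,-0.0]]
0.41213521453498125 -0.36498977187896364
```

Emit:
{"op": "move_arm", "data": {
  "steps": [
    [[2.7,2.6,-0.3,-6],[2.4,2.9,-0.2,-6],[2.1,3.1,-0.2,-6],[1.8,3.3,-0.1,-6],[1.4,3.5,-0.1,-6],[1.9,0.9,0,-6.8],[1.8,1.1,0,-6.8],[1.6,1.3,0,-6.8],[1.5,1.5,0,-6.8],[1.3,1.6,0,-6.8],[1.0,1.8,0,-6.8],[0.8,1.9,0,-6.8]]
  ],
  "grip": -1
}}

```text
t: 37.8
position: [0.4116, -0.3644, 0.2589]
eef_rot: [-179.9, 0.2, -12.0]
contact_force: [0.1, 0.8, -0.8]
gripper_width: -0.0003
finger_force: 0.0
```

Emit:
{"op": "move_arm", "data": {
  "steps": [
    [[0,0,0,0],[0,0,2.7,0],[0,0,2.7,0],[0,0,0,0]]
  ]
}}

```text
t: 38.13
position: [0.4094, -0.3611, 0.1998]
eef_rot: [-179.7, 0.6, -12.5]
contact_force: [-0.9, 1.5, -1.9]
gripper_width: -0.0002
finger_force: 0.0
```

```bash
python3 sm.py; python3 - <<'E'
from h import *
s=arm.sense();c=np.cos(np.radians(BY));q=np.sin(np.radians(BY));d=(s['position'][:2]-[.497,-.339])*1000
print('board frame',c*d[0]+q*d[1],-q*d[0]+c*d[1])
E
```

```text
[ 0.40941708 -0.36110325  0.19982715] [-179.68075136    0.62700317  -12.51285198] [-0.92104949  1.47770132 -1.91950115] -0.00020001818580900297
card 112 [0.08974194 0.1419221  0.14660695] ((0.5293750166893005, -0.08598269522190094), (0.008352257311344147, 0.09003689140081406), 1.0519896745681763)
box 468 [0.04464806 0.05108536 0.05689343] ((0.43680357933044434, -0.09521961212158203), (0.2588213384151459, 0.09317895025014877), 5.762455940246582)
board frame -79.76155202642956 -41.199622149175326
```

Pack stands at (0.529,-0.086). Now sweep the hook back.

Emit:
{"op": "move_arm", "data": {
  "steps": [
    [[0,-1.3,0,0],[0,-1.3,0,0],[0,-1.15,0,0],[0,-1.15,0,0],[0,-1.2,0,0],[0.4,-1,0,0],[0.4,-1,0,0],[0.7,-0.9,0,0],[0.7,-0.9,0,0],[1,-0.7,0,0],[1,-0.7,0,0],[0,0,0,0]]
  ]
}}

```text
t: 39.18
position: [0.4796, -0.2613, 0.2054]
eef_rot: [-180.0, 0.0, -12.3]
contact_force: [0.0, 0.5, 0.3]
gripper_width: 0.0001
finger_force: 0.0
```

Emit:
{"op": "move_arm", "data": {
  "steps": [
    [[1,-0.4,0,0],[0.6,-0.2,0,0],[0.4,-0.2,0,0],[0,0,0,0],[0,0,0,0]]
  ]
}}

```text
t: 39.6
position: [0.4992, -0.2588, 0.2061]
eef_rot: [-180.0, -0.0, -12.4]
contact_force: [-0.0, 0.4, 0.6]
gripper_width: 0.0002
finger_force: 0.0
```

```bash
python3 hk.py; python3 - <<'E'
from h import *
s=arm.sense();c=np.cos(np.radians(BY));q=np.sin(np.radians(BY));d=(s['position'][:2]-[.497,-.339])*1000
print('board frame',c*d[0]+q*d[1],-q*d[0]+c*d[1],s['position'],s['contact_force'])
E
```

```text
board frame -15.064764711223802 78.78009396703142 [ 0.49906359 -0.25881901  0.20628678] [-0.43655637 -0.41053367 -0.05283076]Traceback (most recent call last):
  File "hk.py", line 5, in <module>
    p=W[m][:,:2].astype(np.float32);print(len(p),cv2.minAreaRect(p),p.min(0),p.max(0))
                                                                    ~~~~~^^^
    return umr_minimum(a, axis, None, out, keepdims, initial, where)
ValueError: zero-size array to reduction operation minimum which has no identity
```

Emit:
{"op": "move_arm", "data": {
  "steps": [
    [[-2,0,0,0],[-2,0,-1,0],[-2,0,-3,0],[-2,-1,-3,0],[-3,-2,0,0],[-2,-3.5,0,0],[0,-4,0,0],[0,-4,0,0],[0,-4,0,0],[0,0,0,0],[0,0,0,0]]
  ]
}}

```text
t: 40.57
position: [0.4116, -0.0484, 0.2765]
eef_rot: [-179.9, -0.1, -12.1]
contact_force: [0.4, 0.2, -0.6]
gripper_width: 0.0001
finger_force: 0.0
```

```bash
python3 hk.py; python3 sm.py; python3 tb.py; python3 ld.py; python3 -c "
from h import *
save(dict(np.load('top.npz')),'topf.png')"
```

```text
137 ((0.5121424198150635, -0.27690553665161133), (0.11723773181438446, 0.014931920915842056), 78.47557067871094) [ 0.4933884 -0.3356377] [ 0.53020453 -0.2199941 ]
dir 77.65504 joint deg -0.044960022 mean [ 0.5109798  -0.27750736]
[ 0.41143153 -0.04962959  0.27650705] [-1.79972154e+02 -4.83760553e-02 -1.22463849e+01] [ 0.84048785 -1.20576259  0.42493198] 0.00031161357290670615
card 113 [0.08957359 0.140794   0.14533533] ((0.5295643210411072, -0.08619767427444458), (0.008208503015339375, 0.08957402408123016), 0.3524686396121979)
box 273 [0.04763714 0.05312843 0.09198463] ((0.5277964472770691, -0.19160856306552887), (0.30292630195617676, 0.06339189410209656), 88.99916076660156)
221 [0.5091 0.2291 0.0543] ((0.5092459321022034, 0.22981509566307068), 0.02858470194041729)
73 [0.5321 0.151  0.0552] ((0.5239149928092957, 0.14973604679107666), 0.0267057865858078)
214 [0.5027 0.3136 0.0544] ((0.5026658177375793, 0.3140140771865845), 0.028664370998740196)
[ 0.41125629 -0.05094577  0.27639714] [-1.79989733e+02 -2.88414911e-02 -1.24254881e+01] [ 0.13576344 -0.15300295  0.08083285] 4.177227897418325e-05
3299
normal [0.96576597 0.08868143 0.24378615] angle 75.88988971414527 pt [0.62263721 0.22959598 0.17843332]
```

View pics/topf.png

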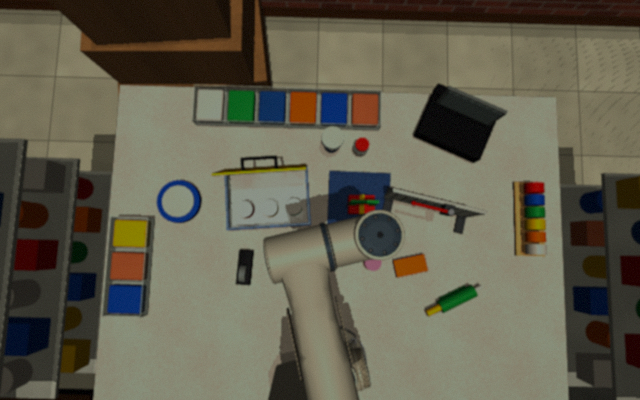

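The picture shows the lid raised, three tubs in the case at about (245–295,207), the pack on the mat at (362,205), and the hook flat along its board. All the measured values are in range.

```bash
python3 -c "
from cell import arm
print(arm.sign_off())"
```

```text
the job is handed in; nothing more can be done
None
```

The whole job was carried out in order and handed in after about 41 s on the robot's clock. At the last check the lid stood at about 76°, all three tubs present stood in the case, the sample pack stood near the middle of the mat, and the hook was flat. The sign-off returned no verdict.

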